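# Clip a price plate into its counter holder

## Robot

A 6-joint arm with a two-finger parallel gripper is mounted at the origin on the work surface. World frame = base frame: x ahead of the robot, y to its left, z up, the work surface at z = 0. Lengths are in m, angles in degrees, forces in N, time in s.
With the tool pointing down it reaches from about 0.25 to 0.725 m from the base axis. Payload 9.7 kg.
Tool frame: the origin (TCP) lies on the centre line of the jaws, within the pads' length; the fingertips stand 19 mm ahead of it and the grasp point (between the pads) is the TCP; z points along the fingers, y is the direction in which the jaws open and shut (so a half turn about z gives the same grasp; the last joint's range is limited). The gripper opens to 85 mm and grips with 20 to 120 N. Pads are 22 mm wide; open, the fingers measure 114 mm over their backs; the gripper's body (76 mm by 85 mm) begins 54 mm behind the grasp point. The pads swing forward as they close: fully open they stand 13 mm farther back than shut.
Start: joints at [66.635, 4.979, 10.078, 95.1, 0, 90], TCP at [0.218, 0.505, 0.25] pointing down, gripper open.
Joint ranges: [-179.16, 179.16], [-48.56, 103.87], [-65.8, 70.77], [-126.05, 130.52], [-82.76, 87.17], [-180, 180]. Speed limits (degrees/s): [127.2, 127.2, 147.25, 180, 180, 180].

## Interface

Orientations are given as [roll, pitch, yaw] about the fixed x, y, z axes, in that order (R = Rz(yaw) Ry(pitch) Rx(roll)).
In Python, from workcell import bot gives the robot as it stands.
- The arm moves only by the tool servo_tool, never from a script. Its argument "motion" is a list that holds one entry, the list of rows, each a list of 6 numbers: the shift along the tool's x, y, z in mm, then the turn, a rotation vector about the tool's x, y, z in rad. A call has 1 to 5 rows; each row shifts and turns the commanded pose from where the row before left it, along the tool's axes as they then stand; what a row does not reach is not made up. A row lasts 1/10 s, in which the tool goes at most 50 mm and 8.59 degrees, less where a joint would pass 70% of its speed; a pose out of reach is approached as far as the arm can. A call is refused whole if a number of a shift passes 50 or a number of a turn 0.15, either way. A call with a gripper value outside its range is refused whole. "gripper" is the finger opening in mm, from 0 to 85.4, set as the call begins (left out, the last holds). The fingers move at their own pace and stop on an object; "newtons" is the grip in N (left out, the last holds). Time passes only in rows, so rows that do not move let the fingers close. It gives the time, the measured TCP pose, the force and the opening at its end, in the units of the state.
- bot.get_obs(): the state, without advancing time (a new reading comes with each control period).
- bot.camera(name): name is "scene" or "top" or "wrist"; returns a dict with "color" (384x512x3 uint8, red, green, blue), "fx", "fy", "cx", "cy" (pixels), "R" (3x3) and "t" (3): a world point X has camera coordinates R X + t. Camera axes: x right, y down, z forward; pixel columns grow to the right and rows downward; lengths in m; the calibration is good to about 2 mm. A picture is of the moment at which its call begins. There is no depth.
- bot.job_done(): hands the job in, once; it reports no verdict.
Trained networks look in a picture, given as the dict that the camera call returned (one of the last four; its "shot" number tells which), for a name from the list of things; names that differ only in an ending like _2 or _b are one class to them, and where a whole thing is asked for, a point or a joint stands for the part that bears it (a point fixed in the world has none). Each returns a list of dicts, best first, with "confidence" (0 to 1); they miss things now and then, are a little off and sometimes report something else, mostly with a low value. They report only what shows in the picture. A call takes as long as a camera call. They do not tell look-alikes from the thing itself.
- bot.look_for(picture, label): "rect" ([left, top, width, height] in pixels, round what is visible of it).
The state is a dict: "time": time; "q": joint angles; "qd": joint speeds; "joint_efforts": joint torques, N m; "ee_pos": TCP position; "tcp_rot": TCP orientation; "wrist_force": force on the tool from outside, world axes, zero at the start; "torque": the same for the moment, N m; "opening": finger opening in m.
Only numpy, scipy, OpenCV 4.12 (cv2) and the standard library are available. Lean on these libraries where they do the work, as an engineer would, in place of code of your own. Each camera call takes 0.05 s, during which the arm holds its last target.

## Task

Load the loose metal price plate into its holder on the shop counter: raise the holder's spring clip until it stays up by itself, then slide the plate, front edge first, under the two steel overhangs until it is pressed gently but firmly home against the end stop (its bar is set differently each time), and guide the clip back down without letting it snap, so that it clamps the plate. Leave the plate flat and square in the channel with the clip closed on it, and leave the jars, carton and scoop where they are.

Things in the scene. Friction and masses are not known exactly. Their poses are not given: they have to be found in the camera images.
- holder: Price-plate holder, fixed to the counter: dark wooden board 155 (x) x 92 x 14 mm carrying a steel channel and a spring clip. Origin on the counter straight under the clip's hinge line; +x is the way the plate slides in, y across, z up. The board spans x -130 to +25 mm; its top (the bed) is 14 mm above the counter and bare from x = -130 to -87 mm.
- mouth (a point): Middle of the channel's mouth, on the bed, at holder x = -87 mm; axes as the holder's. Measured from here: two flared guide walls narrow from 81 to 62 mm apart over x 0 to 19 mm, then straight walls 62 mm apart, 8.5 mm high, to x 72 mm.
- overhang (a point): Middle of the channel, on the bed, where the overhangs begin (holder x = -55 mm). From here on, for 40 mm, two 3 mm thick steel overhangs reach over the plate's edges, 8.5 mm above the bed and 52 mm apart, so the plate can enter only by sliding along the bed.
- stop: Guide of the adjustable end stop, a thin steel strip let into the bed; origin on the bed at holder x = -22 mm, axes as the holder's. It carries a dark steel bar, 58 mm across and 6 mm high, locked with its face at any place from 11 mm to -x to 11 mm to +x of this origin, different each time and not measured: found by feel. A steady push of 3 to 10 N tells that the plate is home; over 15 N bends it.
- clip (a joint): Angle of the steel spring clip (rad): 0 closed on the bare bed, as at the start; grows as it swings up, to 1.5. Hinge along holder y, 24 mm above the counter over the holder's origin. Over-centre spring: below 0.75 it pulls the clip shut, above it holds it up (0.4 N m per rad from 0.75; 4 to 5 N at the bar at either end). Closed on the seated plate it reads 0.12.
- clip_bar (a point): Centre of the clip's finger bar, steel, 12 mm in diameter, 36 mm long, parallel to the hinge and 67 mm from it, on the clip's raised free end; pinch its two ends from above (it can turn between the pads) or push it. Closed, 62 mm to holder -x of the hinge and 26 mm above it; fully up (1.5), 22 mm to +x and 64 mm above it. The clip's strip is 22 mm wide.
- plate_grip (a point): Centre of the turned-up grip edge at the -x end of the loose aluminium price plate (100 x 60 x 6 mm, 0.15 kg, black on top, lying flat). The edge is 8 mm thick (x), 44 mm wide (y) and rises 29 mm above the plate's top; this point is 20 mm above the plate's underside and 96 mm behind its front edge. +x points to the front edge, which goes in first; z up.
- plate_front (a point): Middle of the front edge of the price plate (3 mm above its underside), the one that must meet the stop; axes as plate_grip.
- jar_a: Spice jar, 52 mm in diameter, 115 mm high, bystander; origin under its centre.
- jar_b: The like spice jar, bystander; origin under its centre.
- carton: Cardboard carton 70 x 100 x 50 mm, bystander; origin under its centre.
- scoop: Steel long-handled spoon lying on the counter, bystander.
Things that resemble listed ones, but are neither listed nor needed, are in the scene too. Of the things that look like the part that bears plate_grip, the middle-sized one is meant.

How it is judged (in metres and radians):
On the way, in this order (a step that is already met when the one before it is completed fails the run):
1. the clip is raised and stays up (joint above 1.2 rad) (value of joint clip above 1.2 rad), for 0.2 s.
2. with the clip up, the plate lies under the overhangs and is pressed home on the stop with more than 1 N (value of joint clip above 1 rad and contact force between plate and stop above 1 N and z of plate_front in the frame of holder below 0.0205 m and x of plate_front in the frame of holder above -0.035 m), for 0.1 s.
At the end, for the whole second after the job is handed in: The plate lies flat in the channel under the overhangs, its front edge in the stop's range (9 to 35 mm short of the hinge line) and square with the holder (0.06 rad), and the clip is closed on it by its own spring (joint 0.07 to 0.17 rad), everything at rest and released (value of joint clip between 0.07 and 0.17 rad and x of plate_front in the frame of holder between -0.035 and -0.009 m and z of plate_front in the frame of holder below 0.0195 m and z of plate_grip in the frame of holder below 0.0365 m and angle between the x axis of plate_grip and the x axis of holder, either way round below 0.06 rad and velocity of joint clip between -0.05 and 0.05 rad/s); the robot touches nothing.
It fails at once if the plate is rammed against the stop with more than 15 N (contact force between plate and stop above 15 N).
It fails at once if the contacts of the plate with the holder (bed, walls, stop and clip added up) exceed 40 N (contact force between plate and holder above 40 N).
It fails at once if the clip is let go and snaps down from above 0.3 rad (faster than 3.5 rad/s) (value of joint clip above 0.3 rad and velocity of joint clip below -3.5 rad/s).
It fails at once if the plate is dropped or flung: it turns over (angle between plate_grip's own z axis and vertical above 0.6 rad).
It fails at once if a jar, the carton or the scoop is moved more than 20 mm (distance of any of jar_a, jar_b, carton, scoop from where it was at the start of the episode above 0.02 m).
It also fails if it takes over 72 s, if anything falls off the work surface, if the arm or the gripper's body presses on something with over 40 N, if the wrist force passes 120 N, or if a joint passes its speed limit or range.

## Working session

There is one attempt and no reset: what is moved stays moved. The work goes in short steps, Python scripts to look and compute and a tool call to move; the robot and the scene stay as the last step left them, time stands still between calls to the robot, and variables do not carry over. Pictures are saved under pics/ and viewed, and the job is handed in when it is done.

Besides the shell and the picture viewer there is one more tool, called in YAML: its name, and indented under it one key for each argument. servo_tool: Moves the arm, as the interface text tells. Its arguments: {"type":"object","properties":{"motion":{"type":"array","items":{"type":"array","items":{"type":"array","items":{"type":"number"}}}},"gripper":{"type":"number"},"newtons":{"type":"number"}},"required":["motion"]}

```bash
mkdir -p pics; ls
cat > h.py <<'E'
import numpy as np, cv2
from workcell import bot
def snap(name,fn):
    p=bot.camera(name); cv2.imwrite('pics/'+fn,cv2.cvtColor(p['color'],cv2.COLOR_RGB2BGR)); return p
def ray(p,u,v,z):
    R=np.array(p['R']);t=np.array(p['t']);c=-R.T@t
    d=R.T@np.array([(u-p['cx'])/p['fx'],(v-p['cy'])/p['fy'],1.])
    return c+d*(z-c[2])/d[2]
def proj(p,X):
    c=np.array(p['R'])@np.array(X)+np.array(p['t']); return np.array([p['fx']*c[0]/c[2]+p['cx'],p['fy']*c[1]/c[2]+p['cy']])
E
python3 - <<'E'
from h import *
np.set_printoptions(precision=4,suppress=True)
for n in ['top','scene','wrist']:
    p=snap(n,n+'0.png'); print(n,p['fx'],p['cx'],p['cy'],-np.array(p['R']).T@p['t'],p['R'])
    for l in ['holder','plate_grip','clip_bar','stop','jar_a','carton','scoop']:
        print(l,[(np.round(d['rect']).tolist(),round(d['confidence'],2)) for d in bot.look_for(p,l)])
print(bot.get_obs())
E
```

```text
pics
top 349.33488397152917 247.0178746909667 183.43663781593165 [ 0.4689 -0.0198  1.2168] [[ 0.0253 -0.9994  0.0249]
 [-0.9942 -0.0278 -0.1042]
 [ 0.1049 -0.0221 -0.9942]]
holder [([191.0, 178.0, 47.0, 34.0], 0.65)]
plate_grip [([297.0, 178.0, 37.0, 31.0], 0.86), ([349.0, 165.0, 40.0, 42.0], 0.7), ([302.0, 222.0, 24.0, 18.0], 0.64), ([181.0, 144.0, 19.0, 17.0], 0.54)]
clip_bar [([197.0, 187.0, 21.0, 14.0], 0.66), ([298.0, 180.0, 37.0, 29.0], 0.62), ([192.0, 177.0, 46.0, 35.0], 0.57)]
stop []
jar_a [([181.0, 144.0, 19.0, 18.0], 0.7), ([268.0, 142.0, 15.0, 19.0], 0.64)]
carton [([296.0, 134.0, 37.0, 31.0], 0.81), ([191.0, 178.0, 49.0, 34.0], 0.29)]
scoop [([108.0, 188.0, 18.0, 52.0], 0.57)]
scene 392.50365928711756 253.59340771734625 194.1768122621277 [ 1.3348 -0.4524  0.6312] [[ 0.4809  0.8765 -0.023 ]
 [ 0.4648 -0.2771 -0.8409]
 [-0.7434  0.3937 -0.5407]]
holder [([260.0, 185.0, 57.0, 31.0], 0.8)]
plate_grip [([59.0, 243.0, 74.0, 66.0], 0.84), ([143.0, 234.0, 46.0, 20.0], 0.83), ([150.0, 205.0, 16.0, 24.0], 0.72)]
clip_bar [([282.0, 186.0, 20.0, 14.0], 0.59)]
stop []
jar_a [([239.0,
[... 251 characters left out ...]
039223505475 192.29984550338418 [0.1543 0.5322 0.3731] [[ 0.3974  0.9176  0.0002]
 [ 0.8822 -0.3821  0.2751]
 [ 0.2525 -0.1092 -0.9614]]
holder []
plate_grip []
clip_bar []
stop []
jar_a []
carton []
scoop [([221.0, 316.0, 30.0, 26.0], 0.64)]
{'time': 1.2, 'q': array([66.634 ,  4.9775, 10.079 , 95.101 ,  0.0005, 90.0005]), 'qd': array([-0.0977, -0.0108,  0.0134, -0.0517,  0.0553,  0.0218]), 'joint_efforts': array([  0.0008, -52.0106,  46.4858,   0.002 ,  -0.    ,   0.    ]), 'ee_pos': array([0.2181, 0.5049, 0.2503]), 'tcp_rot': array([179.9995,  -0.0005, 156.6335]), 'wrist_force': array([ 0.8043,  0.1877, -0.2388]), 'torque': array([-0.0265, -0.0121,  0.0053]), 'opening': 0.0854894098317391}
```

Run:
```python
import cv2
a=cv2.imread('pics/top0.png');cv2.imwrite('pics/topc.png',cv2.resize(a[125:255,90:400],None,fx=2.58,fy=2.58,interpolation=cv2.INTER_CUBIC))
a=cv2.imread('pics/scene0.png');cv2.imwrite('pics/scenec.png',cv2.resize(a[140:320,40:400],None,fx=2.2,fy=2.2,interpolation=cv2.INTER_CUBIC))
```

```text
(no output)
```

View pics/topc.png

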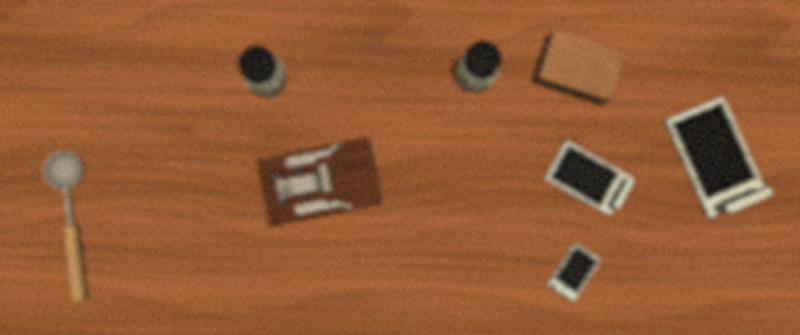

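View pics/scenec.png

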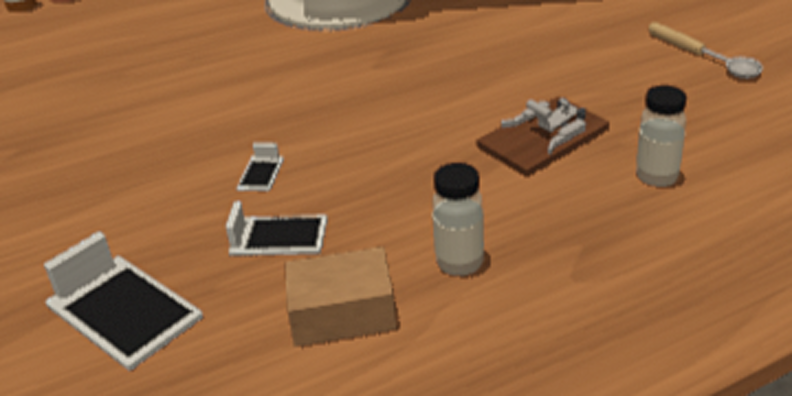

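```bash
cat >> h.py <<'E'
from scipy.spatial.transform import Rotation as Rn
def rot(): return Rn.from_euler('xyz',bot.get_obs()['tcp_rot'],degrees=True)
def delta(pos,yaw):
    "total shift in current tool axes (mm) and tool-z turn (rad) to vertical pose with yaw deg; turn-only given last"
    o=bot.get_obs(); R=rot(); d=R.inv().apply(np.array(pos)-o['ee_pos'])*1000
    T=Rn.from_euler('xyz',[180,0,yaw],degrees=True)
    rv=(R.inv()*T).as_rotvec()
    return np.round(d,1),np.round(rv,3)
E
python3 - <<'E'
from h import *
np.set_printoptions(precision=4,suppress=True)
p=bot.camera('top')
f=lambda c,z:[ray(p,x/2.58+90,y/2.58+125,z)[:2] for x,y in c]
H=f([(257,160),(370,138),(382,203),(270,225)],.014); print('H',np.array(H), [np.linalg.norm(H[i]-H[i-1]) for i in range(4)])
P=f([(568,141),(634,177),(612,214),(546,180)],.006); print('P',np.array(P),[np.linalg.norm(P[i]-P[i-1]) for i in range(4)])
d=(H[0]+H[3]-H[1]-H[2]);print('hyaw',np.degrees(np.arctan2(d[1],d[0])),'c',np.mean(H,0))
d=(P[0]+P[3]-P[1]-P[2]);print('pyaw',np.degrees(np.arctan2(d[1],d[0])),'c',np.mean(P,0))
c=np.mean(H,0)
for y in (-180,-170,0,10,20,101,-79): print(y,delta([c[0],c[1],.22],y))
E
```

```text
H [[ 0.5779  0.1509]
 [ 0.6117  0.001 ]
 [ 0.5249 -0.0175]
 [ 0.4918  0.13  ]] [np.float64(0.08850579445454916), np.float64(0.15364220156589037), np.float64(0.08874276400357604), np.float64(0.15124372194058655)]
P [[ 0.6162 -0.2678]
 [ 0.5696 -0.3579]
 [ 0.5187 -0.328 ]
 [ 0.5622 -0.2382]] [np.float64(0.06148782330802668), np.float64(0.10152092549918486), np.float64(0.059023260380789346), np.float64(0.0997955863749322)]
hyaw 102.67814189796802 c [0.5516 0.0661]
pyaw 63.39640478529735 c [ 0.5667 -0.298 ]
-180 (array([-480.1, -270.6,   30.3]), array([-0.   ,  0.   , -0.408]))
-170 (array([-480.1, -270.6,   30.3]), array([-0.   ,  0.   , -0.582]))
0 (array([-480.1, -270.6,   30.3]), array([0.   , 0.   , 2.734]))
10 (array([-480.1, -270.6,   30.3]), array([0.   , 0.   , 2.559]))
20 (array([-480.1, -270.6,   30.3]), array([0.   , 0.   , 2.385]))
101 (array([-480.1, -270.6,   30.3]), array([-0.   ,  0.   ,  0.971]))
-79 (array([-480.1, -270.6,   30.3]), array([-0.   , -0.   , -2.171]))
```

servo_tool:
  motion:
    - [[-40,-22.5,2.5,0,0,0],[-40,-22.5,2.5,0,0,0],[-40,-22.5,2.5,0,0,0],[-40,-22.5,2.5,0,0,0],[-40,-22.5,2.5,0,0,0]]

```text
time: 1.75
ee_pos: [0.3578, 0.3208, 0.2379]
tcp_rot: [180.0, 0.0, 156.7]
wrist_force: [-0.0, 1.3, -0.9]
opening: 0.0856
```

servo_tool:
  motion:
    - [[-40,-22.5,2.5,0,0,0],[-40,-22.5,2.5,0,0,0],[-40,-22.5,2.5,0,0,0],[-40,-22.5,2.5,0,0,0],[-40,-22.5,2.5,0,0,0]]

```text
time: 2.25
ee_pos: [0.497, 0.138, 0.2254]
tcp_rot: [180.0, 0.0, 156.6]
wrist_force: [0.2, 0.4, -0.4]
opening: 0.0854
```

servo_tool:
  motion:
    - [[-40,-22.5,2.5,0,0,0.0],[-40,-22.5,2.5,0,0,0],[0,0,0,0,0,0.145],[0,0,0,0,0,0.145],[0,0,0,0,0,0.145]]

```text
time: 2.75
ee_pos: [0.5519, 0.0661, 0.2201]
tcp_rot: [-180.0, -0.0, 131.3]
wrist_force: [-0.3, 0.2, -0.1]
opening: 0.0852
```

servo_tool:
  motion:
    - [[0,0,0,0,0,0.145],[0,0,0,0,0,0.145],[0,0,0,0,0,0.145],[0,0,0,0,0,0.07],[0,0,0,0,0,0]]

```text
time: 3.25
ee_pos: [0.5517, 0.0667, 0.2203]
tcp_rot: [-180.0, -0.0, 102.7]
wrist_force: [-0.2, -0.1, 0.6]
opening: 0.0856
```

Run:
```python
from h import *
p=snap('wrist','w1.png');np.savez('w1.npz',**p)
for l in ['clip_bar','holder']: print(l,[(np.round(d['rect']).tolist(),round(d['confidence'],2)) for d in bot.look_for(p,l)])
o=bot.get_obs();print(o['time'],o['ee_pos'],o['tcp_rot'],o['q'])
```

```text
clip_bar [([244.0, 118.0, 38.0, 73.0], 0.76)]
holder [([219.0, 94.0, 89.0, 145.0], 0.68), ([246.0, 118.0, 39.0, 76.0], 0.52)]
3.4 [0.55169691 0.06667815 0.22030684] [1.79997667e+02 1.09061152e-03 1.02899261e+02] [ 6.89175207e+00  5.22695743e+00  7.01319036e+00  9.17837981e+01
 -8.40402431e-04  8.39924910e+01]
```

View pics/w1.png

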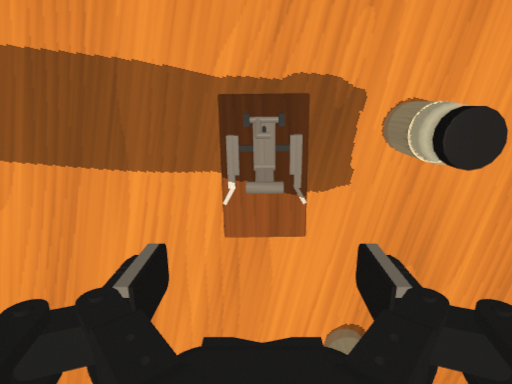

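Run:
```python
from h import *
a=cv2.imread('pics/w1.png');cv2.imwrite('pics/w1c.png',cv2.resize(a[84:250,205:325],None,fx=3.6,fy=3.6,interpolation=cv2.INTER_CUBIC))
```

```text
(no output)
```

View pics/w1c.png

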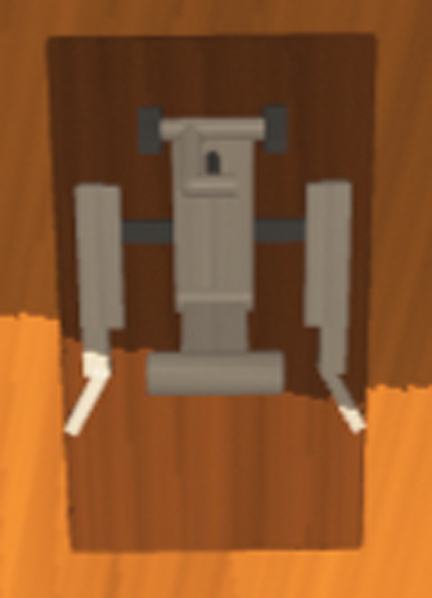

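```bash
cat > fit.py <<'E'
from h import *
from scipy.optimize import least_squares
np.set_printoptions(precision=4,suppress=True)
p=dict(np.load('w1.npz'))
g=lambda x,y:np.array([x/3.6+205-.36,y/3.6+84-.36])
corn=[((.025,.046,.014),g(47,36)),((.025,-.046,.014),g(376,35)),((-.13,-.046,.014),g(361,549)),((-.13,.046,.014),g(72,551))]
def W(s,h): c,n=np.cos(s[2]),np.sin(s[2]); return np.array([s[0]+c*h[0]-n*h[1],s[1]+n*h[0]+c*h[1],h[2]])
r=least_squares(lambda s:np.concatenate([proj(p,W(s,h))-u for h,u in corn]),[.55,.1,1.79])
s=r.x;print(s,np.degrees(s[2]),r.fun)
c,n=np.cos(s[2]),np.sin(s[2])
def toH(X): d=X[:2]-s[:2]; return np.array([c*d[0]+n*d[1],-n*d[0]+c*d[1]])*1000
print('bar',toH(ray(p,*g(216,372),.052)),'ends',toH(ray(p,*g(148,373),.05)),toH(ray(p,*g(284,372),.05)))
for y in (219,243): print('stop',y,toH(ray(p,*g(140,y),.02)))
print('barW',W(s,(-.062,0,.05)))
E
python3 fit.py
```

```text
[0.542  0.1185 1.8016] 103.22443563151074 [-0.6448 -0.3035  0.881  -0.9614  0.643   0.7765 -0.9104  0.9896]
bar [-61.2794  -0.1419] ends [-61.9092  17.9072] [-61.9943 -18.2174]
stop 219 [-24.9675  20.7238]
stop 243 [-31.7535  20.8972]
barW [0.5562 0.0581 0.05  ]
```

Run:
```python
from h import *
print(delta([.5562,.0581,.053],103.2))
```

```text
(array([ -9.4,   2.5, 167.3]), array([ 0.   ,  0.   , -0.005]))
```

servo_tool:
  motion:
    - [[-9.4,2.5,40,0,0,-0.005],[0,0,40,0,0,0],[0,0,40,0,0,0],[0,0,30,0,0,0],[0,0,0,0,0,0]]
  gripper: 60
  newtons: 30

```text
time: 3.9
ee_pos: [0.5536, 0.0578, 0.0659]
tcp_rot: [-179.6, -0.0, 103.1]
wrist_force: [-1.7, 0.8, 0.4]
opening: 0.0601
```

Run:
```python
from h import *
p=snap('wrist','w2.png');print(delta([.5562,.0581,.053],103.2))
```

```text
(array([-0.1,  1.3, 15.9]), array([-0.004, -0.   , -0.001]))
```

View pics/w2.png

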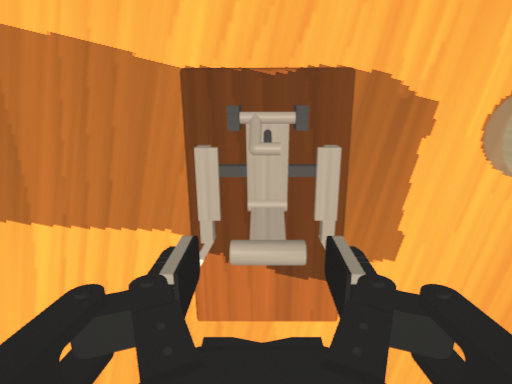

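servo_tool:
  motion:
    - [[0,1.3,8,0,0,0],[0,0,8,0,0,0],[0,0,0,0,0,0]]

```text
time: 4.25
ee_pos: [0.5576, 0.0584, 0.0542]
tcp_rot: [180.0, 0.0, 103.1]
wrist_force: [-0.2, -0.3, -1.0]
opening: 0.06
```

servo_tool:
  motion:
    - [[0,0,0,0,0,0],[0,0,0,0,0,0],[0,0,0,0,0,0],[0,0,0,0,0,0],[0,0,0,0,0,0]]
  gripper: 30
  newtons: 40

```text
time: 4.75
ee_pos: [0.5563, 0.0579, 0.0553]
tcp_rot: [-179.9, 0.0, 103.0]
wrist_force: [-10.1, -3.6, 8.6]
opening: 0.035
```

Run:
```python
from h import *
p=snap('wrist','w3.png');o=bot.get_obs();print(o['ee_pos'],o['wrist_force'],o['opening'])
import math
prev=None
for k in range(0,11):
    th=1.45*k/10;a=math.radians(157.25)-th
    x,z=67.2*math.cos(a),67.2*math.sin(a)
    if prev: print(round(th,2),round(x-prev[0],1),round(-(z-prev[1]),1))
    prev=(x,z)
```

```text
[0.55634351 0.05792333 0.05526736] [-9.14314878 -2.97812116  9.45450947] 0.03440682018159716
0.14 4.4 -8.7
0.29 5.6 -8.0
0.43 6.7 -7.1
0.58 7.7 -6.0
0.72 8.4 -4.8
0.87 9.1 -3.6
1.02 9.5 -2.2
1.16 9.7 -0.8
1.3 9.7 0.6
1.45 9.5 2.0
```

View pics/w3.png

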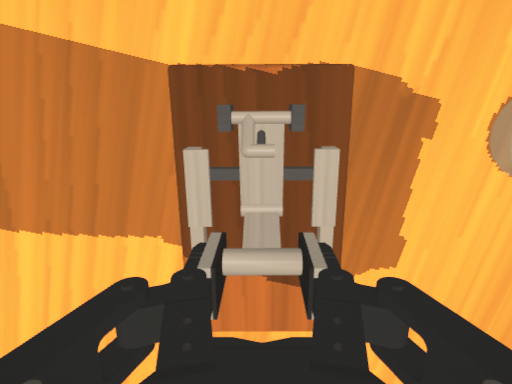

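servo_tool:
  motion:
    - [[2,-0.5,-4.5,0,0,0],[2.4,0,-4.2,0,0,0],[2.7,0,-4.1,0,0,0],[2.9,0,-3.9,0,0,0],[3.2,0,-3.7,0,0,0]]

```text
time: 5.3
ee_pos: [0.5531, 0.0709, 0.0742]
tcp_rot: [-179.9, 0.0, 103.0]
wrist_force: [-3.4, -2.6, -7.8]
opening: 0.0347
```

servo_tool:
  motion:
    - [[3.5,0,-3.4,0,0,0],[7.7,0,-6.0,0,0,0],[8.4,0,-4.8,0,0,0],[9.1,0,-3.6,0,0,0],[0,0,0,0,0,0]]

```text
time: 5.8
ee_pos: [0.5464, 0.0996, 0.0929]
tcp_rot: [-179.9, 0.0, 103.1]
wrist_force: [-6.5, -5.5, -1.3]
opening: 0.0347
```

Run:
```python
from h import *
p=snap('wrist','w4.png');o=bot.get_obs();print(o['ee_pos'],o['wrist_force'],o['opening'])
```

```text
[0.54648338 0.0992682  0.09275624] [-6.16819802 -4.93103921 -1.54463973] 0.034919682614680925
```

View pics/w4.png

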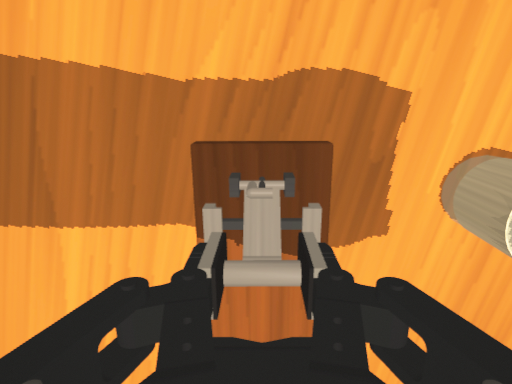

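servo_tool:
  motion:
    - [[9.5,0,-2.2,0,0,0],[9.7,0,-0.8,0,0,0],[9.7,0,0.6,0,0,0],[9.5,0,2.0,0,0,0],[0,0,0,0,0,0]]

```text
time: 6.35
ee_pos: [0.5376, 0.1379, 0.0939]
tcp_rot: [-179.9, -0.1, 103.1]
wrist_force: [-10.6, -0.9, 5.8]
opening: 0.0345
```

servo_tool:
  motion:
    - [[2,0,0.5,0,0,0],[0,0,0,0,0,0]]

```text
time: 6.55
ee_pos: [0.5371, 0.1393, 0.0935]
tcp_rot: [-179.9, -0.1, 103.1]
wrist_force: [-10.5, -0.8, 6.2]
opening: 0.0348
```

Run:
```python
from h import *
p=snap('wrist','w5.png');o=bot.get_obs();print(o['ee_pos'],o['wrist_force'],o['opening'])
```

```text
[0.53718558 0.13915847 0.09358786] [-10.93157715  -0.18598335   6.48147513] 0.03466403933981003
```

View pics/w5.png

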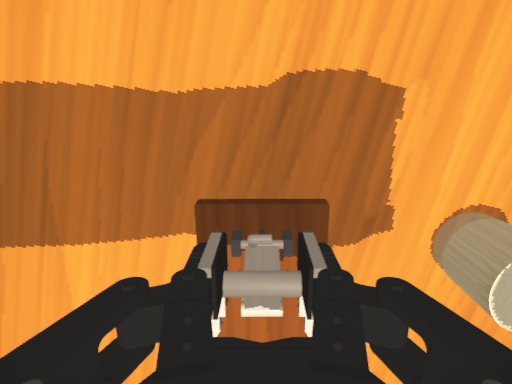

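servo_tool:
  motion:
    - [[0,0,0,0,0,0],[0,0,0,0,0,0],[0,0,0,0,0,0]]
  gripper: 60

```text
time: 6.9
ee_pos: [0.5389, 0.1388, 0.093]
tcp_rot: [179.9, -0.0, 103.1]
wrist_force: [0.1, -1.0, -0.6]
opening: 0.0599
```

servo_tool:
  motion:
    - [[0,0,-20,0,0,0],[0,0,-40,0,0,0],[0,0,-40,0,0,0],[0,0,-30,0,0,0],[-40,0,0,0,0,0]]

```text
time: 7.4
ee_pos: [0.5487, 0.1022, 0.2276]
tcp_rot: [179.5, -0.0, 103.3]
wrist_force: [1.4, -0.7, 0.0]
opening: 0.0601
```

Run:
```python
from h import *
p=snap('scene','s2.png');p=snap('wrist','w6.png');np.savez('w6.npz',**p);o=bot.get_obs();print(o['time'],o['ee_pos'],o['wrist_force'],o['q'])
a=cv2.imread('pics/s2.png');cv2.imwrite('pics/s2c.png',cv2.resize(a[120:250,200:360],None,fx=4,fy=4))
print(delta([.52,-.30,.22],-26.6))
```

```text
7.5 [0.54866154 0.09718956 0.22373951] [-0.19063583  0.75698668 -0.90133001] [ 1.00637194e+01  5.32650502e+00  7.50023147e+00  9.20135183e+01
 -3.89267668e-02  8.71120807e+01]
(array([-380.7, -117. ,    3.7]), array([ 2.000e-03, -3.000e-03,  2.261e+00]))
```

View pics/s2c.png

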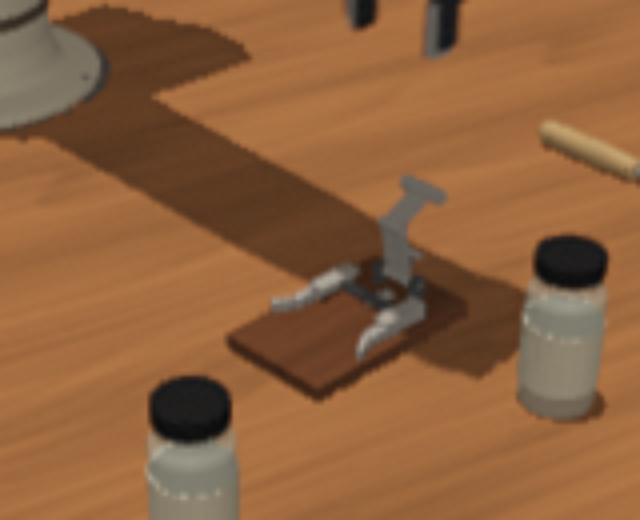

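View pics/w6.png

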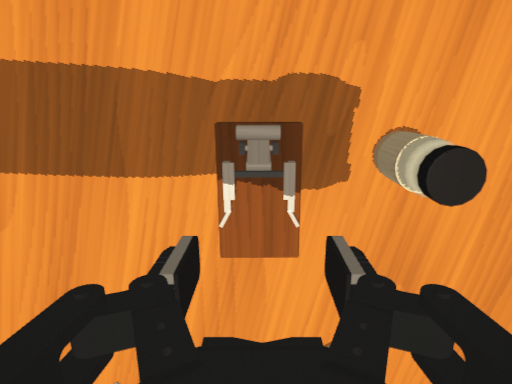

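servo_tool:
  motion:
    - [[-45,-9.2,0,0,0,0],[-45,-9.2,0,0,0,0],[-45,-9.2,0,0,0,0],[-45,-9.2,0,0,0,0],[-45,-9.2,0,0,0,0]]
  gripper: 50

```text
time: 8.0
ee_pos: [0.5534, -0.1317, 0.2223]
tcp_rot: [180.0, -0.0, 103.1]
wrist_force: [0.6, 0.6, 1.1]
opening: 0.0501
```

servo_tool:
  motion:
    - [[-45,-9.2,0,0,0,0],[-45,-9.2,0,0,0,0],[-45,-9.2,0,0,0,0],[-45,-9.2,0,0,0,0],[0,0,0,0,0,0.145]]

```text
time: 8.5
ee_pos: [0.5578, -0.3185, 0.2207]
tcp_rot: [-179.9, 0.0, 94.5]
wrist_force: [-0.6, 0.6, 0.0]
opening: 0.0501
```

servo_tool:
  motion:
    - [[0,0,0,0,0,0.145],[0,0,0,0,0,0.145],[0,0,0,0,0,0.145],[0,0,0,0,0,0.145],[0,0,0,0,0,0.145]]

```text
time: 9.0
ee_pos: [0.5585, -0.3136, 0.222]
tcp_rot: [-180.0, -0.0, 52.9]
wrist_force: [-0.3, 0.1, 0.4]
opening: 0.0498
```

servo_tool:
  motion:
    - [[0,0,0,0,0,0.145],[0,0,0,0,0,0.145],[0,0,0,0,0,0.145],[0,0,0,0,0,0.145],[0,0,0,0,0,0.145]]

```text
time: 9.5
ee_pos: [0.5585, -0.3135, 0.222]
tcp_rot: [-180.0, 0.0, 11.3]
wrist_force: [0.5, 0.2, 0.2]
opening: 0.05
```

servo_tool:
  motion:
    - [[0,0,0,0,0,0.145],[0,0,0,0,0,0.145],[0,0,0,0,0,0.145],[0,0,0,0,0,0.145],[0,0,0,0,0,0.08]]

```text
time: 10.0
ee_pos: [0.5585, -0.3136, 0.222]
tcp_rot: [-180.0, 0.0, -26.5]
wrist_force: [-0.1, 0.1, -0.3]
opening: 0.0502
```

servo_tool:
  motion:
    - [[0,0,0,0,0,0],[0,0,0,0,0,0]]

```text
time: 10.2
ee_pos: [0.5584, -0.3136, 0.2221]
tcp_rot: [-180.0, 0.0, -26.0]
wrist_force: [0.6, -0.3, 0.8]
opening: 0.0501
```

Run:
```python
from h import *
p=snap('wrist','w7.png');np.savez('w7.npz',**p);o=bot.get_obs();print(o['time'],o['ee_pos'],o['tcp_rot'],o['q'])
print([(np.round(d['rect']).tolist(),round(d['confidence'],2)) for d in bot.look_for(p,'plate_grip')])
```

```text
10.25 [ 0.55838577 -0.31367581  0.22221688] [-1.79996173e+02  7.22248222e-03 -2.60015244e+01] [-2.93267156e+01  1.73683791e+01  2.12982450e+01  9.39372982e+01
  3.40168284e-03  1.76674809e+02]
[([300.0, 0.0, 181.0, 145.0], 0.84), ([254.0, 240.0, 46.0, 61.0], 0.66), ([195.0, 140.0, 94.0, 56.0], 0.6)]
```

View pics/w7.png

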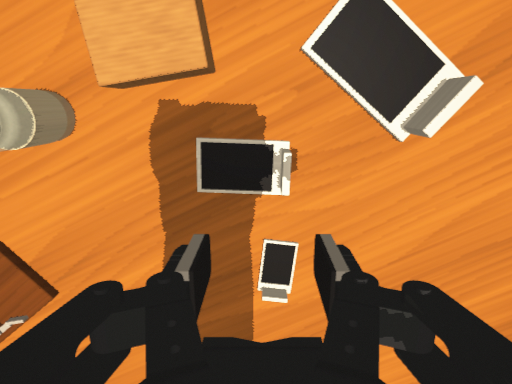

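Run:
```python
import cv2
a=cv2.imread('pics/w7.png');cv2.imwrite('pics/w7c.png',cv2.resize(a[125:210,180:310],None,fx=6,fy=6,interpolation=cv2.INTER_CUBIC))
```

```text
(no output)
```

View pics/w7c.png

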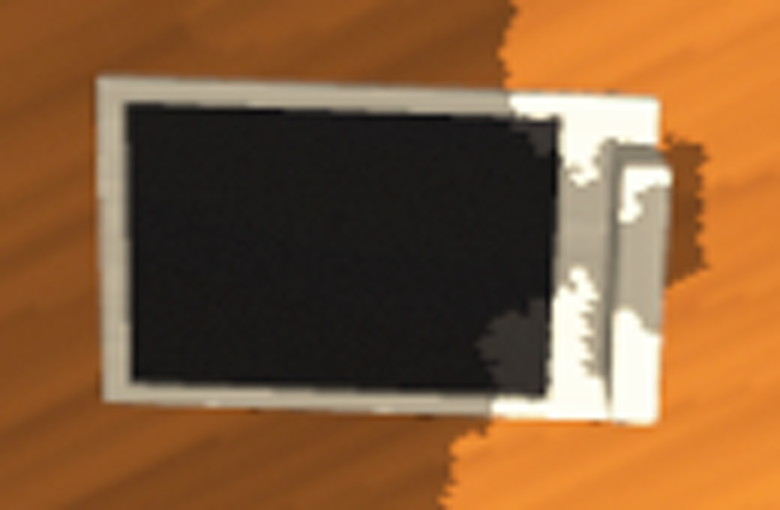

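```bash
cat > fitp.py <<'E'
from h import *
from scipy.optimize import least_squares
np.set_printoptions(precision=4,suppress=True)
p=dict(np.load('w7.npz'))
g=lambda x,y:np.array([x/6+180-.42,y/6+125-.42])
corn=[((0,-.03,.006),g(98,77)),((0,.03,.006),g(104,402)),((-.1,-.03,.006),g(659,98)),((-.1,-.022,.035),g(670,160))]
def W(s,h): c,n=np.cos(s[2]),np.sin(s[2]); return np.array([s[0]+c*h[0]-n*h[1],s[1]+n*h[0]+c*h[1],h[2]])
r=least_squares(lambda s:np.concatenate([proj(p,W(s,h))-u for h,u in corn]),[.59,-.26,1.1])
s=r.x;print(s,np.degrees(s[2]),r.fun)
G=W(s,(-.096,0,.02));print('grip',G)
yaw=np.degrees(s[2])-90
print(yaw,delta([G[0],G[1],.029],yaw), delta([G[0],G[1],.022],yaw))
print([p0.round() for p0 in map(lambda h:(proj(p,W(s,h))-[179.6,124.6])*6,[(-.1,.03,.006),(-.092,-.022,.035),(-.1,.022,.035),(-.092,.022,.035)])])
E
python3 fitp.py
```

```text
[ 0.5933 -0.2513  1.0851] 62.171153320544576 [-0.5934 -0.1336 -0.1845  0.2337  0.2664 -0.6687  0.4661  0.6084]
grip [ 0.5485 -0.3362  0.02  ]
-27.828846679455424 (array([  1. ,  24.6, 193.3]), array([-0.   ,  0.   ,  0.031])) (array([  1. ,  24.6, 200.3]), array([-0.   ,  0.   ,  0.031]))
[array([643., 419.]), array([624., 162.]), array([658., 422.]), array([611., 421.])]
```

Run:
```python
from h import *
# project tool-frame points with the wrist cam at current state
o=bot.get_obs();R=rot();p=dict(np.load('w7.npz'))
for half in (.0175,.025):
  for zt in (-.003,.006,.010,.019,.032):
    print(half,zt,[proj(p,o['ee_pos']+R.apply([x,half,zt])).round() for x in (-.011,.011)])
a=cv2.imread('pics/w5.png');cv2.imwrite('pics/w5c.png',cv2.resize(a[220:345,180:345],None,fx=4.5,fy=4.5))
a=cv2.imread('pics/w7.png');cv2.imwrite('pics/w7d.png',cv2.resize(a[220:345,280:380],None,fx=4.5,fy=4.5))
```

```text
0.0175 -0.003 [array([302., 296.]), array([304., 249.])]
0.0175 0.006 [array([300., 284.]), array([301., 240.])]
0.0175 0.01 [array([299., 280.]), array([300., 237.])]
0.0175 0.019 [array([297., 270.]), array([298., 229.])]
0.0175 0.032 [array([294., 258.]), array([295., 219.])]
0.025 -0.003 [array([320., 296.]), array([322., 249.])]
0.025 0.006 [array([316., 284.]), array([318., 240.])]
0.025 0.01 [array([315., 280.]), array([317., 237.])]
0.025 0.019 [array([312., 270.]), array([314., 229.])]
0.025 0.032 [array([308., 258.]), array([310., 219.])]
```

View pics/w5c.png

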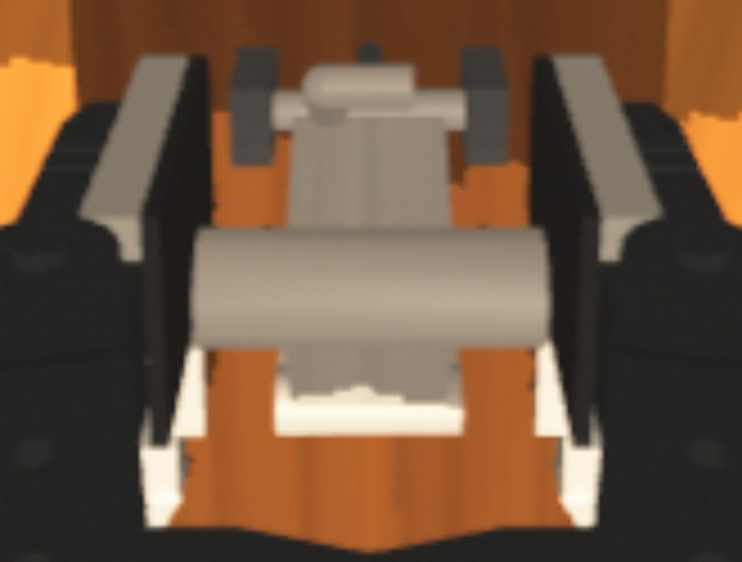

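View pics/w7d.png

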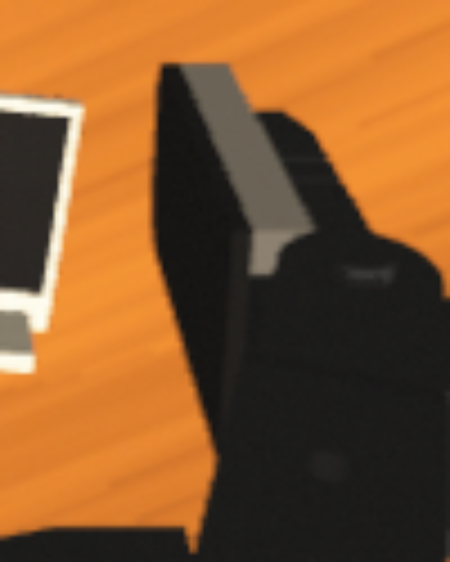

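servo_tool:
  motion:
    - [[1,24.6,40,0,0,0.0],[0,0,40,0,0,0.031],[0,0,40,0,0,0],[0,0,30,0,0,0],[0,0,0,0,0,0]]

```text
time: 10.8
ee_pos: [0.5461, -0.335, 0.0675]
tcp_rot: [-180.0, 0.4, -27.9]
wrist_force: [-0.9, 0.5, 0.4]
opening: 0.0496
```

```bash
python3 fitp.py|tail -3
python3 - <<'E'
from h import *
p=snap('wrist','w8.png')
E
```

```text
grip [ 0.5485 -0.3362  0.02  ]
-27.828846679455424 (array([ 2.9,  0. , 38.5]), array([-0.001,  0.008, -0.   ])) (array([ 3. ,  0. , 45.5]), array([-0.001,  0.008, -0.   ]))
[array([643., 419.]), array([624., 162.]), array([658., 422.]), array([611., 421.])]
```

View pics/w8.png

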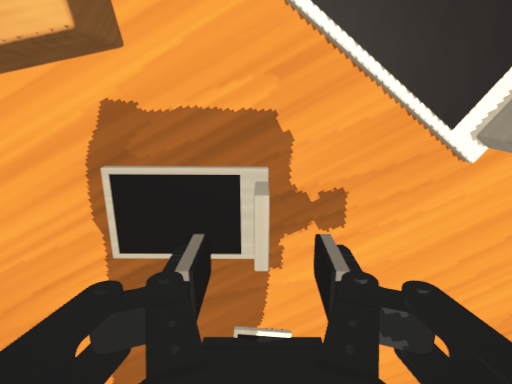

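servo_tool:
  motion:
    - [[0,0,15,0,0,0],[0,0,13,0,0,0],[0,0,0,0,0,0]]

```text
time: 11.15
ee_pos: [0.5479, -0.336, 0.043]
tcp_rot: [-180.0, 0.1, -27.9]
wrist_force: [0.1, 0.3, -0.3]
opening: 0.05
```

```bash
python3 fitp.py|tail -2|head -1
python3 - <<'E'
from h import *
p=snap('wrist','w9.png')
print(bot.get_obs()['wrist_force'])
E
```

```text
-27.828846679455424 (array([ 0.6, -0.1, 14. ]), array([-0.   ,  0.002, -0.001])) (array([ 0.6, -0.1, 21. ]), array([-0.   ,  0.002, -0.001]))
[ 5.11994327e-01 -1.70396636e-01  3.43915785e-04]
```

View pics/w9.png

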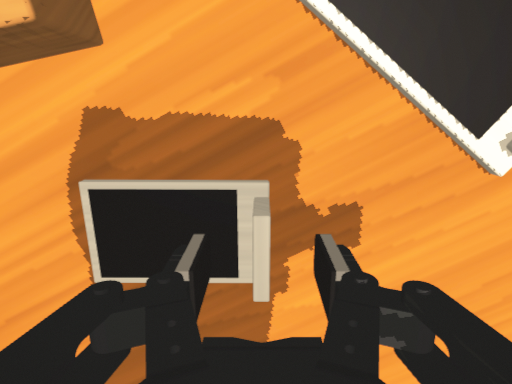

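servo_tool:
  motion:
    - [[0,0,10,0,0,0],[0,0,4,0,0,0],[0,0,0,0,0,0]]

```text
time: 11.5
ee_pos: [0.548, -0.3361, 0.0296]
tcp_rot: [-180.0, 0.1, -27.9]
wrist_force: [0.4, 0.6, -0.2]
opening: 0.0503
```

servo_tool:
  motion:
    - [[0,0,0,0,0,0],[0,0,0,0,0,0],[0,0,0,0,0,0],[0,0,0,0,0,0],[0,0,0,0,0,0]]
  gripper: 0
  newtons: 40

```text
time: 12.0
ee_pos: [0.5486, -0.3364, 0.0308]
tcp_rot: [180.0, -0.0, -27.9]
wrist_force: [0.0, -0.6, 3.4]
opening: 0.0071
```

Run:
```python
from h import *
p=snap('wrist','w10.png');o=bot.get_obs();print(o['ee_pos'],o['tcp_rot'],o['wrist_force'],o['opening'],o['q'])
```

```text
[ 0.54860422 -0.33643275  0.03085406] [ 1.79998396e+02 -4.48596917e-02 -2.79137662e+01] [-0.26587725 -0.28259749  3.58195938] 0.007137124988059243 [-3.15193039e+01  1.89353213e+01  2.04241550e+00  7.30622225e+01
  1.22019906e-03  1.76394463e+02]
```

View pics/w10.png

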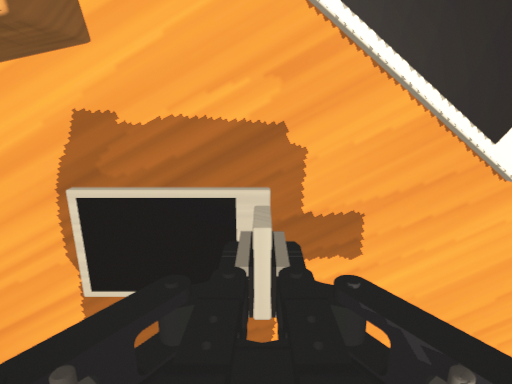

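servo_tool:
  motion:
    - [[0,0,-5,0,0,0],[0,0,-10,0,0,0],[0,0,-25,0,0,0],[0,0,-30,0,0,0],[0,0,-20,0,0,0]]

```text
time: 12.55
ee_pos: [0.5487, -0.3365, 0.1232]
tcp_rot: [180.0, -0.1, -27.9]
wrist_force: [-0.0, -0.6, -1.2]
opening: 0.0074
```

servo_tool:
  motion:
    - [[0,0,-10,0,0,-0.1],[0,0,0,0,0,-0.14],[0,0,0,0,0,-0.14],[0,0,0,0,0,-0.14],[0,0,0,0,0,-0.14]]

```text
time: 13.05
ee_pos: [0.5483, -0.3363, 0.1311]
tcp_rot: [180.0, -0.0, 10.2]
wrist_force: [0.5, 0.3, -1.8]
opening: 0.0072
```

servo_tool:
  motion:
    - [[0,0,0,0,0,-0.057],[0,0,0,0,0,0]]

```text
time: 13.25
ee_pos: [0.5484, -0.3363, 0.131]
tcp_rot: [180.0, -0.0, 13.2]
wrist_force: [-0.1, -0.9, -1.0]
opening: 0.0072
```

Run:
```python
from h import *
o=bot.get_obs();print(o['ee_pos'],o['tcp_rot'],o['wrist_force'],o['opening'],o['q'])
print(delta([.5841,-.0606,.12],13.22))
p=snap('wrist','w11.png')
```

```text
[ 0.54835884 -0.33632936  0.13095866] [ 1.79987107e+02 -8.89930677e-03  1.32077984e+01] [-0.10959733 -0.89501834 -1.01613388] 0.0072126280171116814 [-3.15211771e+01  1.70983848e+01  1.08838016e+01  8.37700207e+01
 -2.89696511e-03  1.35271025e+02]
(array([  97.8, -260.3,   10.9]), array([ 0., -0., -0.]))
```

View pics/w11.png

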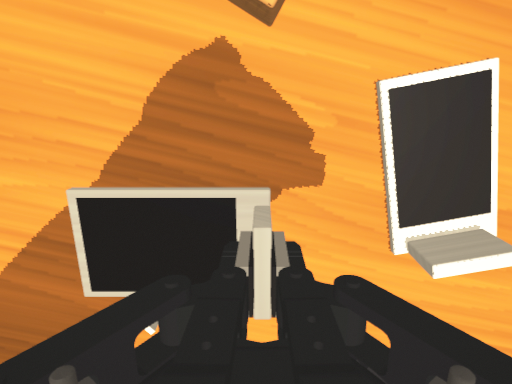

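servo_tool:
  motion:
    - [[14,-37.2,0,0,0,0],[14,-37.2,0,0,0,0],[14,-37.2,0,0,0,0],[14,-37.2,0,0,0,0],[14,-37.2,0,0,0,0]]

```text
time: 13.8
ee_pos: [0.5741, -0.1378, 0.1308]
tcp_rot: [180.0, -0.0, 13.0]
wrist_force: [-0.3, 0.1, -1.8]
opening: 0.0071
```

servo_tool:
  motion:
    - [[14,-37.2,0,0,0,0],[13.8,-37.1,0,0,0,0],[0,0,20,0,0,0],[0,0,20,0,0,0],[0,0,0,0,0,0]]

```text
time: 14.3
ee_pos: [0.5829, -0.06, 0.0879]
tcp_rot: [-179.9, 0.2, 13.1]
wrist_force: [-0.5, -0.3, -1.5]
opening: 0.0073
```

servo_tool:
  motion:
    - [[0,0,15,0,0,0],[0,0,10,0,0,0],[0,0,0,0,0,0]]

```text
time: 14.6
ee_pos: [0.5835, -0.0608, 0.0639]
tcp_rot: [-180.0, 0.1, 13.1]
wrist_force: [0.5, 0.4, -1.9]
opening: 0.0073
```

Run:
```python
from h import *
o=bot.get_obs();print(o['ee_pos'],o['tcp_rot'],o['wrist_force'],o['opening'])
p=snap('wrist','w12.png');np.savez('w12.npz',**p)
p=snap('scene','s3.png');p=snap('top','t3.png');np.savez('t3.npz',**p)
a=cv2.imread('pics/w12.png');cv2.imwrite('pics/w12c.png',cv2.resize(a[100:320,0:300],None,fx=2.6,fy=2.6))
```

```text
[ 0.58353979 -0.0608102   0.06389158] [-1.79959282e+02  1.17705185e-01  1.31165502e+01] [ 0.47308107  0.41916005 -1.89094742] 0.007342893161599258
```

View pics/w12c.png

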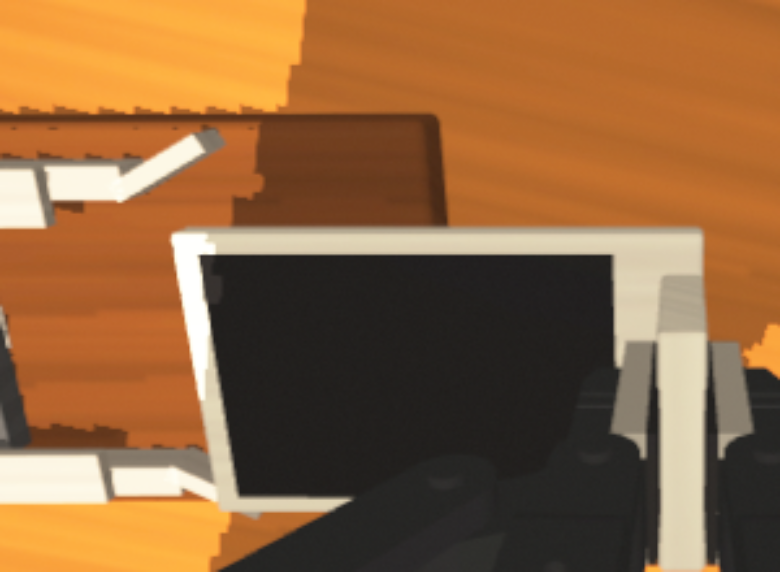

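View pics/s3.png

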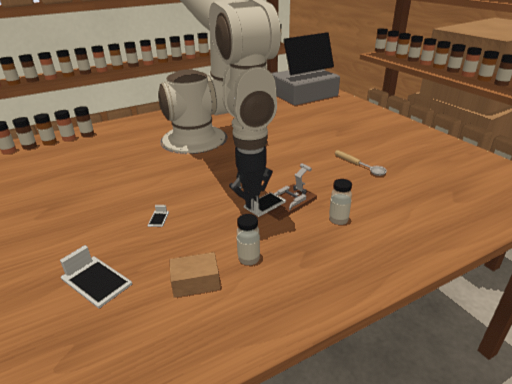

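```bash
cat > rel.py <<'E'
from h import *
np.set_printoptions(precision=1,suppress=True)
s=np.array([.542,.1185,1.8016]);c,n=np.cos(s[2]),np.sin(s[2])
def toH(X): d=X[:2]-s[:2]; return np.array([c*d[0]+n*d[1],-n*d[0]+c*d[1]])*1000
E
cat > a.py <<'E'
from rel import *
p=dict(np.load('w12.npz'))
g=lambda x,y:(x/2.6-.3,y/2.6+100-.3)
for nm,u,z in [('board -130,-46',(438,115),.014),('flare tip bottom -87,-40.5',(222,143),.0225),('infl -68,-31',(122,200),.014),('ovh -55,-26',(50,226),.0255),('ovh -55,26',(97,453),.0255),
 ('pl front -30',(173,232),.039),('pl front +30',(228,513),.039),('pl rear -30',(702,230),.039)]:
    print(nm,toH(ray(p,*g(*u),z)))
print('tcp',toH(bot.get_obs()['ee_pos']))
E
python3 a.py
```

```text
board -130,-46 [-133.6  -47.1]
flare tip bottom -87,-40.5 [-92.5 -42.7]
infl -68,-31 [-64.3 -29.1]
ovh -55,-26 [-56.8 -26.4]
ovh -55,26 [-56.1  25.1]
pl front -30 [-90.  -28.7]
pl front +30 [-91.   31.1]
pl rear -30 [-188.1  -28.9]
tcp [-184.3   -0.3]
```

servo_tool:
  motion:
    - [[1.5,0,8,0,0,0],[0,0,6,0,0,0],[0,0,0,0,0,0],[0,0,0,0,0,0]]

```text
time: 15.15
ee_pos: [0.5856, -0.0602, 0.0511]
tcp_rot: [-180.0, 0.0, 13.2]
wrist_force: [-0.5, -0.8, -0.5]
opening: 0.0073
```

Run:
```python
from rel import *
o=bot.get_obs();print(o['ee_pos']*1000,o['tcp_rot'],o['wrist_force'],o['opening'])
p=snap('wrist','w13.png');np.savez('w13.npz',**p)
a=cv2.imread('pics/w13.png');cv2.imwrite('pics/w13c.png',cv2.resize(a[100:320,0:300],None,fx=2.6,fy=2.6))
```

```text
[585.6 -60.2  51.1] [-180.     0.    13.2] [-0.5 -0.8 -0.5] 0.007289135280560885
```

View pics/w13c.png

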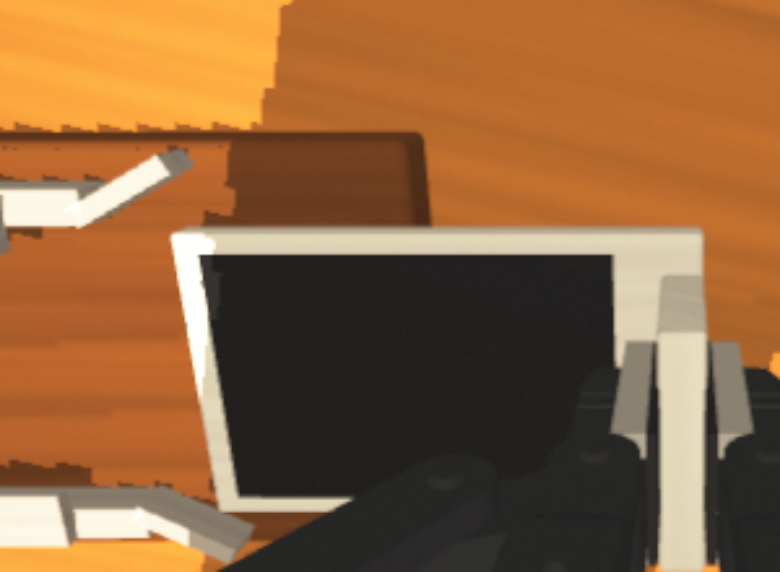

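```bash
cat > a.py <<'E'
from rel import *
p=dict(np.load('w13.npz'))
g=lambda x,y:(x/2.6-.3,y/2.6+100-.3)
for nm,u,z in [('board -130,-46',(422,132),.014),('infl bot -68,-31',(80,226),.014),('infl top -68,31',(155,488),.0225),('wall top -75? 31',(75,489),.0225),('tip +, -87 40.5',(253,528),.0225),('tip -',(162,150),.0225),
 ('pl front -30',(173,232),.0263),('pl front +30',(220,512),.0263),('pl rear -30',(702,230),.0263)]:
    print(nm,toH(ray(p,*g(*u),z)))
print('tcp',toH(bot.get_obs()['ee_pos']))
E
python3 a.py
```

```text
board -130,-46 [-133.9  -47.5]
infl bot -68,-31 [-63.7 -28.8]
infl top -68,31 [-74.4  25.5]
wall top -75? 31 [-57.7  25.7]
tip +, -87 40.5 [-93.4  35.1]
tip - [-88.2 -45.5]
pl front -30 [-90.  -30.8]
pl front +30 [-89.5  28.7]
pl rear -30 [-188.  -31.]
tcp [-184.    -1.7]
```

```bash
sed -i "s/('infl bot -68,-31',(80,226),.014),('infl top -68,31',(155,488),.0225)/('infl T -68,-31',(80,226),.0225),('infl B -68,31',(155,488),.014),('infl B2',(137,508),.0225)/" a.py; python3 a.py
python3 - <<'E'
from rel import *
p=dict(np.load('w13.npz'));print('cam',toH(-p['R'].T@p['t']),(-p['R'].T@p['t'])[2]*1000)
E
```

```text
board -130,-46 [-133.9  -47.5]
infl T -68,-31 [-70.1 -31. ]
infl B -68,31 [-68.2  30.9]
infl B2 [-69.8  30.2]
wall top -75? 31 [-57.7  25.7]
tip +, -87 40.5 [-93.4  35.1]
tip - [-88.2 -45.5]
pl front -30 [-90.  -30.8]
pl front +30 [-89.5  28.7]
pl rear -30 [-188.  -31.]
tcp [-184.    -1.7]
cam [-184.2  -70.8] 173.82478098277497
```

servo_tool:
  motion:
    - [[-0.9,0,3,0,0,0],[0,0,1.5,0,0,0],[0,0,0,0,0,0]]

```text
time: 15.5
ee_pos: [0.5847, -0.0604, 0.0466]
tcp_rot: [-180.0, 0.0, 13.2]
wrist_force: [-0.1, -1.2, -2.2]
opening: 0.0071
```

servo_tool:
  motion:
    - [[0,0,0.5,0,0,0],[0,0,0.5,0,0,0],[0,0,0,0,0,0]]

```text
time: 15.8
ee_pos: [0.5849, -0.0604, 0.0459]
tcp_rot: [180.0, -0.0, 13.2]
wrist_force: [-0.5, -0.3, -2.2]
opening: 0.007
```

servo_tool:
  motion:
    - [[0,0,0.5,0,0,0],[0,0,0,0,0,0]]

```text
time: 16.0
ee_pos: [0.5849, -0.0605, 0.0454]
tcp_rot: [180.0, -0.0, 13.2]
wrist_force: [-0.5, 0.7, -1.6]
opening: 0.0073
```

Run:
```python
from rel import *
o=bot.get_obs();print(o['ee_pos']*1000,o['tcp_rot'],o['wrist_force'],o['torque']*10)
```

```text
[584.9 -60.5  45.4] [180.   -0.   13.2] [-0.5  0.7 -1.6] [0.1 0.2 0.4]
```

servo_tool:
  motion:
    - [[0,-3,0,0,0,0],[0,-4,0,0,0,0],[0,-4,0,0,0,0],[0,-3,0,0,0,0],[0,0,0,0,0,0]]

```text
time: 16.5
ee_pos: [0.5816, -0.0463, 0.0454]
tcp_rot: [-180.0, -0.0, 13.2]
wrist_force: [-0.4, -0.9, -1.4]
opening: 0.0071
```

servo_tool:
  motion:
    - [[0,-3,0,0,0,0],[0,-3,0,0,0,0],[0,-3,0,0,0,0],[0,0,0,0,0,0]]

```text
time: 16.9
ee_pos: [0.5795, -0.0377, 0.0454]
tcp_rot: [-180.0, 0.0, 13.2]
wrist_force: [0.4, 0.4, -1.7]
opening: 0.0077
```

Run:
```python
from rel import *
o=bot.get_obs();print(toH(o['ee_pos']),o['ee_pos']*1000,o['tcp_rot'],o['wrist_force'],o['torque']*10)
p=snap('wrist','w14.png');np.savez('w14.npz',**p)
a=cv2.imread('pics/w14.png');cv2.imwrite('pics/w14c.png',cv2.resize(a[100:320,0:300],None,fx=2.6,fy=2.6))
```

```text
[-160.6   -0.8] [579.5 -37.7  45.4] [-180.     0.    13.2] [ 0.4  0.4 -1.7] [-0.5 -0.5  0.2]
```

View pics/w14c.png

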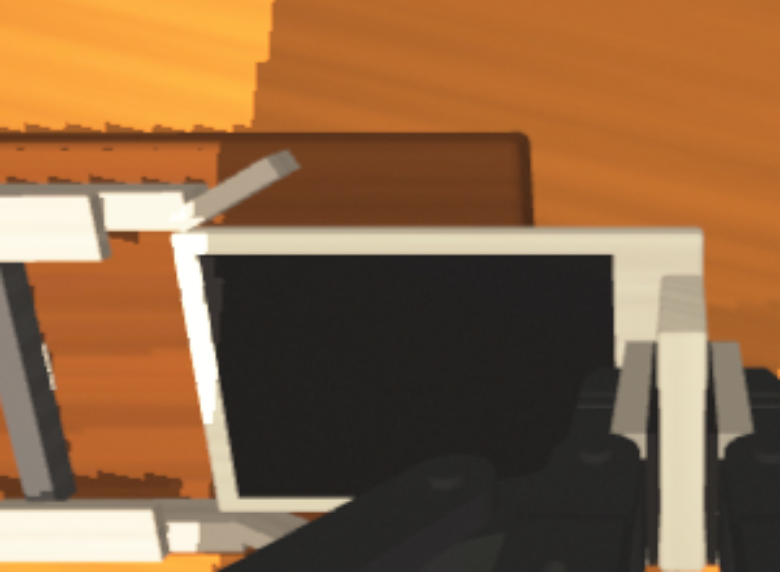

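```bash
cat > a.py <<'E'
from rel import *
p=dict(np.load('w14.npz'))
g=lambda x,y:(x/2.6-.3,y/2.6+100-.3)
for nm,u,z in [('board -130,-46',(528,132),.014),('wall T -68,-31',(180,231),.0225),('wall T,-60,-31',(110,231),.0225),('ovh -26',(105,259),.0225),('wall B 31',(240,512),.014),('ovh B 26',(160,500),.0225),('stop face bot',(56,410),.014),('stop top edge',(45,410),.02),
 ('pl front -30',(173,232),.0206),('pl front +30',(220,512),.0206),('pl rear -30',(702,230),.0206)]:
    print(nm,toH(ray(p,*g(*u),z)))
a=cv2.imread('pics/w14.png');cv2.imwrite('pics/w14d.png',cv2.resize(a[170:310,0:120],None,fx=5.5,fy=4.2,interpolation=cv2.INTER_CUBIC))
E
python3 a.py
```

```text
board -130,-46 [-132.2  -47.6]
wall T -68,-31 [-69.2 -30.8]
wall T,-60,-31 [-56.4 -30.8]
ovh -26 [-54.4 -25.5]
wall B 31 [-66.2  33.8]
ovh B 26 [-55.8  25.3]
stop face bot [-31.9   9.6]
stop top edge [-34.7   6.5]
pl front -30 [-66.7 -30.1]
pl front +30 [-66.2  29.4]
pl rear -30 [-164.7  -30.3]
```

View pics/w14d.png

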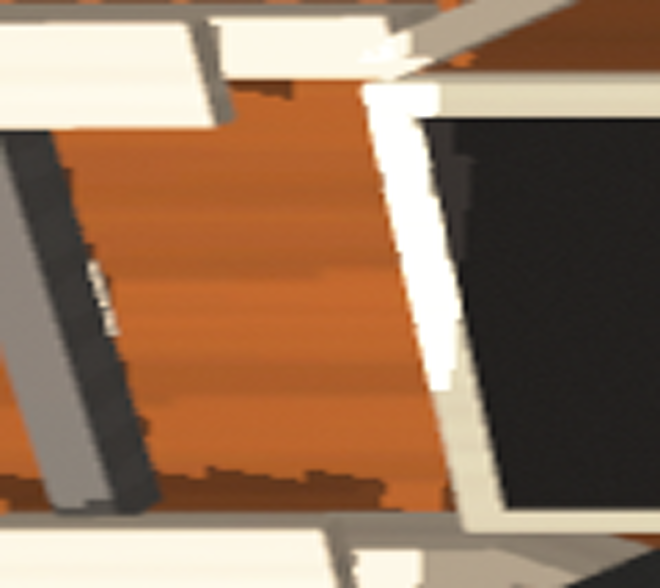

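servo_tool:
  motion:
    - [[0,-2,0,0,0,0],[0,-2,0,0,0,0],[0,-2,0,0,0,0],[0,-2,0,0,0,0],[0,0,0,0,0,0]]

```text
time: 17.45
ee_pos: [0.5778, -0.03, 0.0454]
tcp_rot: [-180.0, 0.0, 13.2]
wrist_force: [-0.9, -0.1, -0.9]
opening: 0.0069
```

servo_tool:
  motion:
    - [[0,-2,0,0,0,0],[0,-2,0,0,0,0],[0,-2,0,0,0,0],[0,-2,0,0,0,0],[0,0,0,0,0,0]]

```text
time: 17.95
ee_pos: [0.576, -0.0222, 0.0454]
tcp_rot: [-180.0, 0.0, 13.2]
wrist_force: [0.3, -0.5, -1.0]
opening: 0.0069
```

Run:
```python
from rel import *
o=bot.get_obs();print(toH(o['ee_pos']),o['ee_pos']*1000,o['tcp_rot'],o['wrist_force'],o['torque']*10)
p=snap('wrist','w15.png');np.savez('w15.npz',**p)
a=cv2.imread('pics/w15.png');cv2.imwrite('pics/w15c.png',cv2.resize(a[100:320,0:300],None,fx=2.6,fy=2.6))
```

```text
[-144.7   -0.9] [576.  -22.2  45.4] [-180.     0.    13.2] [ 0.3 -0.5 -1. ] [-0.6 -0.5  0.5]
```

View pics/w15c.png

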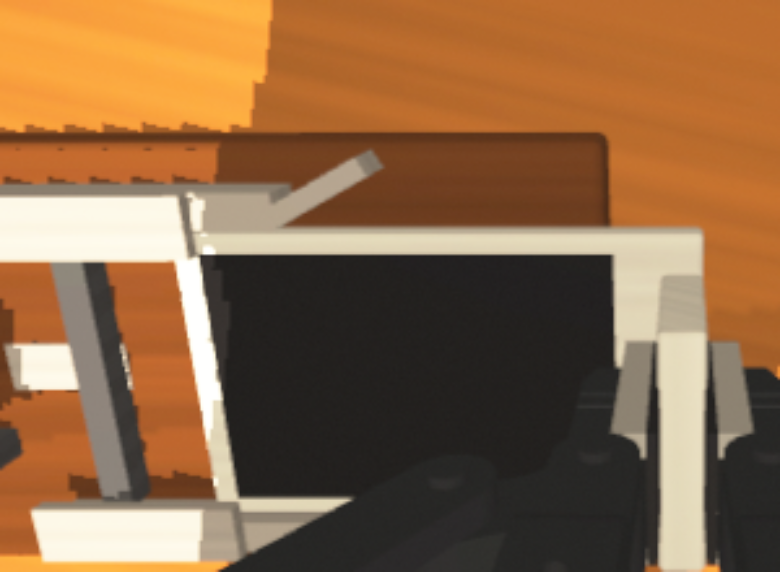

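servo_tool:
  motion:
    - [[0,-2,0,0,0,0],[0,-2,0,0,0,0],[0,-2,0,0,0,0],[0,-2,0,0,0,0],[0,0,0,0,0,0]]

```text
time: 18.5
ee_pos: [0.5741, -0.0144, 0.0454]
tcp_rot: [-180.0, 0.0, 13.2]
wrist_force: [-0.1, 0.1, -0.4]
opening: 0.0075
```

servo_tool:
  motion:
    - [[0,-0.7,0,0,0,0],[0,-0.7,0,0,0,0],[0,-0.6,0,0,0,0],[0,0,0,0,0,0]]

```text
time: 18.9
ee_pos: [0.5737, -0.0127, 0.0454]
tcp_rot: [-180.0, 0.0, 13.2]
wrist_force: [-0.6, 0.5, 0.4]
opening: 0.0073
```

Run:
```python
from rel import *
o=bot.get_obs();print(toH(o['ee_pos']),o['ee_pos']*1000,o['tcp_rot'],o['wrist_force'],o['torque']*10)
p=snap('wrist','w16.png');np.savez('w16.npz',**p)
a=cv2.imread('pics/w16.png');cv2.imwrite('pics/w16c.png',cv2.resize(a[100:320,0:300],None,fx=2.6,fy=2.6))
```

```text
[-135.    -0.9] [573.7 -12.7  45.4] [-180.     0.    13.2] [-0.6  0.5  0.4] [-0.5  0.1  0.2]
```

View pics/w16c.png

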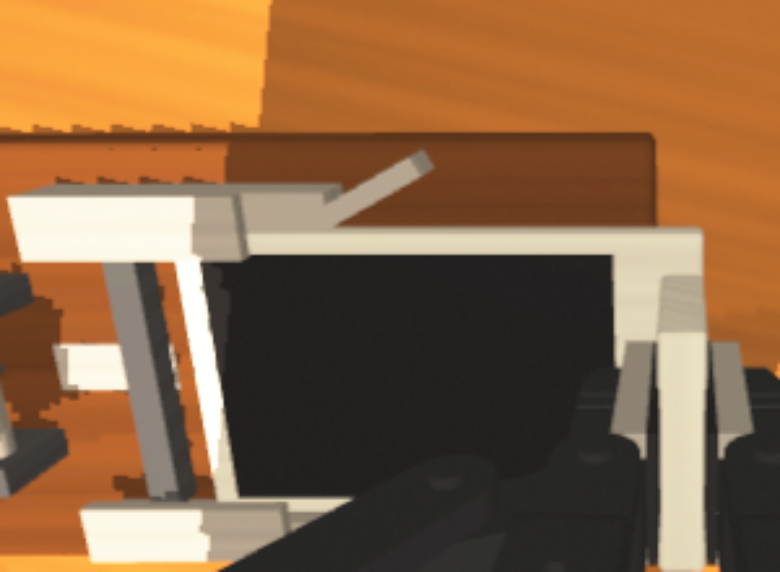

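servo_tool:
  motion:
    - [[0,-1,0,0,0,0],[0,-1,0,0,0,0],[0,-1,0,0,0,0],[0,-0.5,0,0,0,0],[0,0,0,0,0,0]]

```text
time: 19.45
ee_pos: [0.5729, -0.0092, 0.0454]
tcp_rot: [-180.0, -0.0, 13.2]
wrist_force: [0.6, -0.2, -1.4]
opening: 0.0072
```

servo_tool:
  motion:
    - [[0,-0.5,0,0,0,0],[0,-0.5,0,0,0,0],[0,-0.5,0,0,0,0],[0,0,0,0,0,0]]

```text
time: 19.85
ee_pos: [0.5726, -0.0078, 0.0454]
tcp_rot: [180.0, -0.0, 13.2]
wrist_force: [-0.5, -0.3, -1.0]
opening: 0.007
```

Run:
```python
from rel import *
o=bot.get_obs();print(toH(o['ee_pos']),o['ee_pos']*1000,o['tcp_rot'],o['wrist_force'],o['torque']*10)
p=snap('wrist','w17.png');np.savez('w17.npz',**p)
a=cv2.imread('pics/w17.png');cv2.imwrite('pics/w17c.png',cv2.resize(a[160:310,20:140],None,fx=5,fy=4))
```

```text
[-129.9   -0.9] [572.6  -7.8  45.4] [180.   -0.   13.2] [-0.5 -0.3 -1. ] [-0.5 -0.6  0. ]
```

View pics/w17c.png

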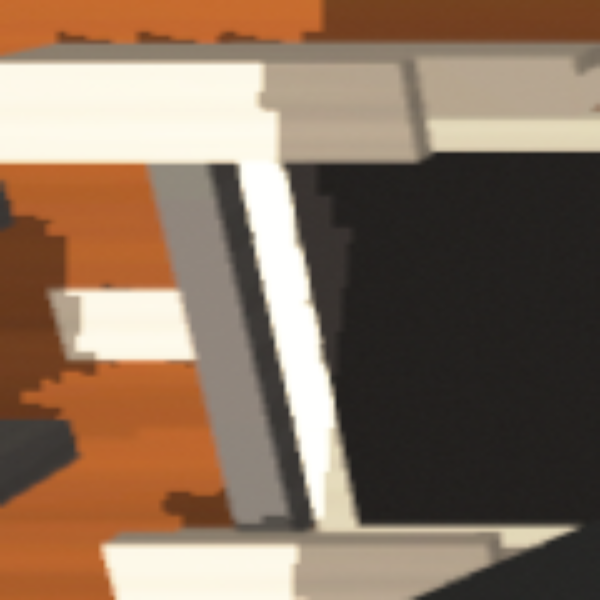

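servo_tool:
  motion:
    - [[0,-0.5,0,0,0,0],[0,-0.5,0,0,0,0],[0,-0.5,0,0,0,0],[0,0,0,0,0,0]]

```text
time: 20.3
ee_pos: [0.5722, -0.0063, 0.0454]
tcp_rot: [180.0, 0.0, 13.2]
wrist_force: [-0.4, -0.4, -1.5]
opening: 0.0072
```

servo_tool:
  motion:
    - [[0,-0.3,0,0,0,0],[0,0,0,0,0,0]]

```text
time: 20.5
ee_pos: [0.5721, -0.0061, 0.0454]
tcp_rot: [-180.0, 0.0, 13.2]
wrist_force: [-0.0, 0.3, -0.8]
opening: 0.007
```

servo_tool:
  motion:
    - [[0,-0.3,0,0,0,0],[0,0,0,0,0,0]]

```text
time: 20.7
ee_pos: [0.5721, -0.0058, 0.0454]
tcp_rot: [-180.0, -0.0, 13.2]
wrist_force: [0.2, -1.0, -1.0]
opening: 0.007
```

servo_tool:
  motion:
    - [[0,-0.3,0,0,0,0],[0,0,0,0,0,0]]

```text
time: 20.9
ee_pos: [0.572, -0.0055, 0.0454]
tcp_rot: [-180.0, -0.0, 13.2]
wrist_force: [-0.4, -0.4, -2.0]
opening: 0.0071
```

servo_tool:
  motion:
    - [[0,-0.3,0,0,0,0],[0,0,0,0,0,0]]

```text
time: 21.1
ee_pos: [0.572, -0.0053, 0.0454]
tcp_rot: [180.0, -0.0, 13.2]
wrist_force: [0.8, -1.1, -2.2]
opening: 0.0073
```

servo_tool:
  motion:
    - [[0,-0.3,0,0,0,0],[0,0,0,0,0,0]]

```text
time: 21.3
ee_pos: [0.572, -0.0052, 0.0455]
tcp_rot: [180.0, -0.0, 13.2]
wrist_force: [1.5, -4.1, -0.2]
opening: 0.0072
```

servo_tool:
  motion:
    - [[0,-0.3,0,0,0,0],[0,0,0,0,0,0]]

```text
time: 21.5
ee_pos: [0.5721, -0.0052, 0.0456]
tcp_rot: [179.9, -0.0, 13.1]
wrist_force: [1.6, -4.8, -0.1]
opening: 0.0074
```

servo_tool:
  motion:
    - [[0,-0.2,0,0,0,0],[0,0,0,0,0,0],[0,0,0,0,0,0]]

```text
time: 21.8
ee_pos: [0.5721, -0.0051, 0.0456]
tcp_rot: [179.9, -0.0, 13.1]
wrist_force: [1.3, -5.8, -1.0]
opening: 0.0075
```

Run:
```python
from rel import *
o=bot.get_obs();print(toH(o['ee_pos']),o['ee_pos']*1000,o['tcp_rot'],o['wrist_force'],o['torque']*10)
p=snap('wrist','w18.png');np.savez('w18.npz',**p)
a=cv2.imread('pics/w18.png');cv2.imwrite('pics/w18c.png',cv2.resize(a[150:310,20:270],None,fx=3,fy=3))
```

```text
[-127.2   -1. ] [572.1  -5.1  45.6] [179.9  -0.   13.1] [ 1.3 -5.8 -1. ] [-12.8  -3.1   0.4]
```

View pics/w18c.png

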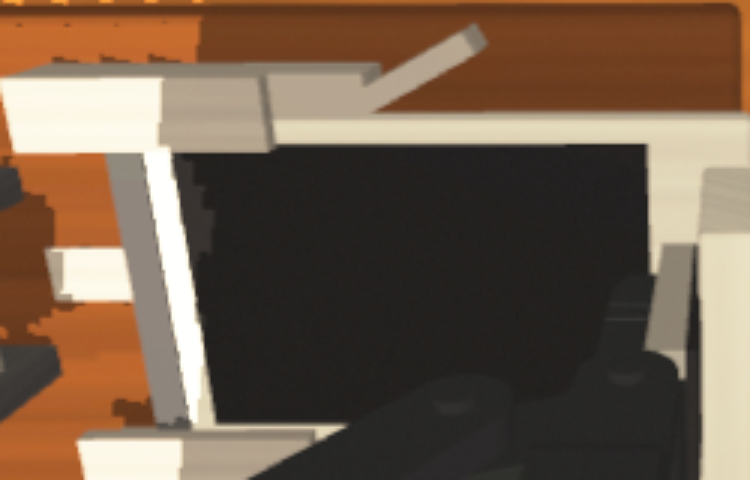

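servo_tool:
  motion:
    - [[0,0,0.4,0,0,0],[0,0.3,0.3,0,0,0],[0,0,0,0,0,0]]

```text
time: 22.15
ee_pos: [0.5721, -0.0052, 0.045]
tcp_rot: [179.9, -0.0, 13.1]
wrist_force: [2.1, -4.5, 0.3]
opening: 0.0071
```

servo_tool:
  motion:
    - [[0,0,0,0,0,0],[0,0,0,0,0,0],[0,0,0,0,0,0],[0,0,0,0,0,0]]
  gripper: 32

```text
time: 22.55
ee_pos: [0.5718, -0.0045, 0.0447]
tcp_rot: [-180.0, 0.0, 13.2]
wrist_force: [0.4, -0.5, -1.1]
opening: 0.0318
```

Run:
```python
from rel import *
o=bot.get_obs();print(toH(o['ee_pos']),o['ee_pos']*1000,o['tcp_rot'],o['wrist_force'],o['torque']*10)
p=snap('wrist','w19.png');np.savez('w19.npz',**p)
a=cv2.imread('pics/w19.png');cv2.imwrite('pics/w19c.png',cv2.resize(a[150:320,20:320],None,fx=2.6,fy=2.6))
```

```text
[-126.6   -0.9] [571.8  -4.5  44.7] [-180.     0.    13.2] [ 0.4 -0.5 -1.1] [-0.1 -0.2  0.2]
```

View pics/w19c.png

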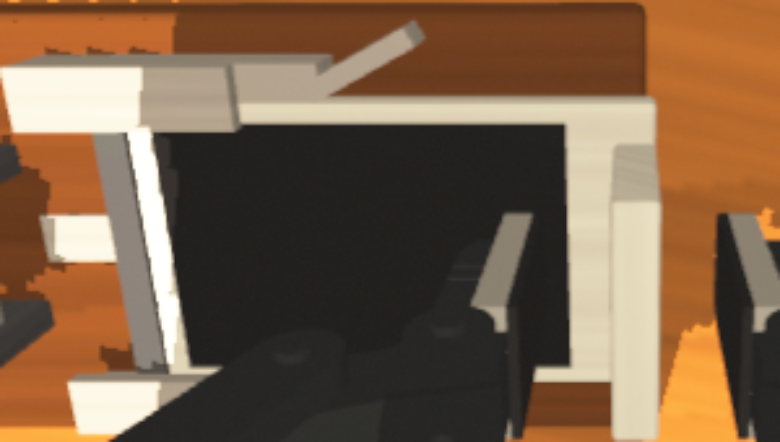

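servo_tool:
  motion:
    - [[0,0,-10,0,0,0],[0,0,-30,0,0,0],[0,0,-45,0,0,0],[0,0,-45,0,0,0],[0,0,-45,0,0,0]]
  gripper: 60

```text
time: 23.1
ee_pos: [0.5714, -0.0047, 0.2224]
tcp_rot: [180.0, -0.0, 13.2]
wrist_force: [1.3, 0.3, 0.0]
opening: 0.0602
```

servo_tool:
  motion:
    - [[0,0,0,0,0,-0.145],[0,0,0,0,0,-0.145],[0,0,0,0,0,-0.145],[0,0,0,0,0,-0.145],[0,0,0,0,0,-0.145]]

```text
time: 23.6
ee_pos: [0.5718, -0.0047, 0.2206]
tcp_rot: [180.0, -0.0, 55.1]
wrist_force: [-0.2, 0.8, -0.2]
opening: 0.0599
```

servo_tool:
  motion:
    - [[0,0,0,0,0,-0.145],[0,0,0,0,0,-0.145],[0,0,0,0,0,-0.145],[0,0,0,0,0,-0.145],[0,0,0,0,0,-0.145]]

```text
time: 24.1
ee_pos: [0.5718, -0.0047, 0.2206]
tcp_rot: [180.0, 0.0, 96.6]
wrist_force: [0.6, -0.0, 0.7]
opening: 0.0598
```

servo_tool:
  motion:
    - [[0,0,0,0,0,-0.12],[0,0,0,0,0,0],[0,0,0,0,0,0]]

```text
time: 24.4
ee_pos: [0.5719, -0.0047, 0.2202]
tcp_rot: [180.0, 0.0, 102.9]
wrist_force: [-0.6, 0.7, -0.1]
opening: 0.0599
```

Run:
```python
from rel import *
o=bot.get_obs();print(o['time'],o['ee_pos']*1000,o['tcp_rot'],o['q'])
print(delta([.5385,.1388,.18],103.2))
p=snap('wrist','w20.png');np.savez('w20.npz',**p)
```

```text
24.4 [571.9  -4.7 220.2] [180.    0.  102.9] [-0.5  7.4  9.4 91.9  0.  76.6]
(array([147.3,  -0.5,  40.2]), array([ 0.,  0., -0.]))
```

View pics/w20.png

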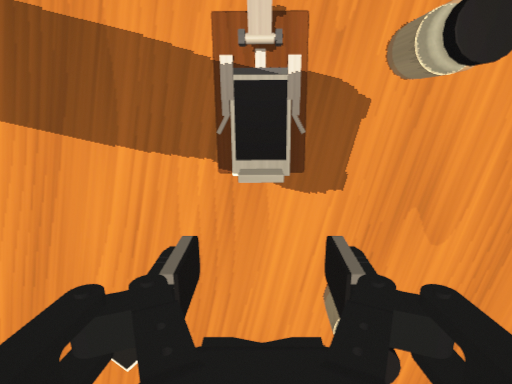

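servo_tool:
  motion:
    - [[40,0,0,0,0,0],[40,0,0,0,0,0],[40,0,0,0,0,0],[27,0,20,0,0,0],[0,0,30,0,0,0]]

```text
time: 24.95
ee_pos: [0.5386, 0.1416, 0.1711]
tcp_rot: [179.8, -0.0, 103.2]
wrist_force: [0.6, -1.4, -0.6]
opening: 0.0603
```

servo_tool:
  motion:
    - [[0,0,30,0,0,0],[0,0,10,0,0,0],[0,0,0,0,0,0],[0,0,0,0,0,0]]

```text
time: 25.35
ee_pos: [0.539, 0.1383, 0.1311]
tcp_rot: [179.9, -0.0, 103.1]
wrist_force: [-0.5, 0.8, 0.6]
opening: 0.0604
```

Run:
```python
from rel import *
o=bot.get_obs();print(o['time'],o['ee_pos']*1000,o['tcp_rot'],o['wrist_force'])
print(delta([.5385,.1388,.093],103.2))
p=snap('wrist','w21.png')
```

```text
25.35 [539.  138.3 131.1] [179.9  -0.  103.1] [-0.5  0.8  0.6]
(array([ 0.6, -0.4, 38.1]), array([ 0., -0., -0.]))
```

View pics/w21.png

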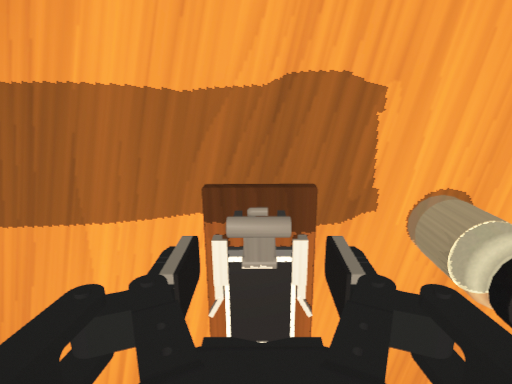

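servo_tool:
  motion:
    - [[0.5,-1,15,0,0,0],[0,0,15,0,0,0],[0,0,8,0,0,0],[0,0,0,0,0,0],[0,0,0,0,0,0]]

```text
time: 25.9
ee_pos: [0.5372, 0.1386, 0.0915]
tcp_rot: [-180.0, 0.0, 103.1]
wrist_force: [0.0, -0.1, 0.6]
opening: 0.0599
```

servo_tool:
  motion:
    - [[0,0,0,0,0,0],[0,0,0,0,0,0],[0,0,0,0,0,0],[0,0,0,0,0,0],[0,0,0,0,0,0]]
  gripper: 28
  newtons: 40

```text
time: 26.4
ee_pos: [0.5371, 0.1387, 0.0926]
tcp_rot: [-180.0, -0.0, 103.1]
wrist_force: [-5.2, -1.5, 5.1]
opening: 0.0349
```

Run:
```python
from rel import *
o=bot.get_obs();print(o['time'],o['ee_pos']*1000,toH(o['ee_pos']),o['tcp_rot'],o['wrist_force'],o['opening'])
p=snap('wrist','w22.png')
```

```text
26.4 [537.1 138.7  92.6] [20.7  0.2] [-180.    -0.   103.1] [-5.2 -1.5  5.1] 0.03493333385570904
```

View pics/w22.png

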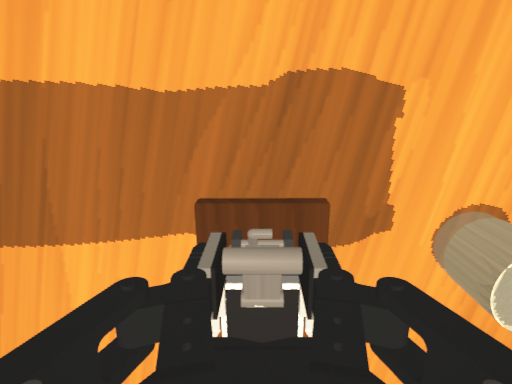

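servo_tool:
  motion:
    - [[0,-0.5,0,0,0,0],[0,0,0,0,0,0]]
  gripper: 10
  newtons: 70

```text
time: 26.65
ee_pos: [0.537, 0.1386, 0.0928]
tcp_rot: [179.9, -0.0, 103.1]
wrist_force: [-2.3, -0.9, 6.4]
opening: 0.0337
```

Run:
```python
import math
prev=None
for k in range(0,17):
    th=1.5-(1.5-.12)*k/16;a=math.radians(157.25)-th
    x,z=67.2*math.cos(a),67.2*math.sin(a)
    if prev: print(round(th,2),round(x-prev[0],1),round(-(z-prev[1]),1),'abs',round(x,1),round(z+24,1))
    prev=(x,z)
```

```text
1.41 -5.6 -1.6 abs 16.0 89.3
1.33 -5.7 -1.1 abs 10.3 90.4
1.24 -5.8 -0.6 abs 4.5 91.0
1.16 -5.8 -0.1 abs -1.3 91.2
1.07 -5.8 0.4 abs -7.0 90.8
0.98 -5.7 0.9 abs -12.8 90.0
0.9 -5.6 1.3 abs -18.4 88.6
0.81 -5.5 1.8 abs -23.9 86.8
0.72 -5.3 2.3 abs -29.2 84.5
0.64 -5.1 2.7 abs -34.3 81.8
0.55 -4.8 3.2 abs -39.2 78.6
0.47 -4.6 3.6 abs -43.7 75.0
0.38 -4.2 4.0 abs -48.0 71.1
0.29 -3.9 4.3 abs -51.8 66.8
0.21 -3.5 4.6 abs -55.3 62.1
0.12 -3.1 4.9 abs -58.4 57.2
```

servo_tool:
  motion:
    - [[-5.6,0,-1.6,0,0,0],[-5.7,0,-1.1,0,0,0],[-5.8,0,-0.6,0,0,0],[-5.8,0,-0.1,0,0,0],[0,0,0,0,0,0]]

```text
time: 27.15
ee_pos: [0.542, 0.1173, 0.0959]
tcp_rot: [180.0, -0.2, 103.1]
wrist_force: [-4.2, 7.6, 4.5]
opening: 0.0339
```

servo_tool:
  motion:
    - [[-5.8,0,0.4,0,0,0],[-5.7,0,0.9,0,0,0],[-5.6,0,1.3,0,0,0],[0,0,0,0,0,0]]

```text
time: 27.55
ee_pos: [0.5461, 0.1002, 0.0935]
tcp_rot: [179.9, -0.1, 103.2]
wrist_force: [-4.3, 3.6, 6.4]
opening: 0.0336
```

Run:
```python
from rel import *
o=bot.get_obs();print(o['time'],o['ee_pos']*1000,toH(o['ee_pos']),o['tcp_rot'],o['wrist_force'],o['opening'])
p=snap('wrist','w23.png')
p=snap('scene','s4.png')
a=cv2.imread('pics/s4.png');cv2.imwrite('pics/s4c.png',cv2.resize(a[120:250,200:360],None,fx=4,fy=4))
```

```text
27.55 [546.1 100.2  93.5] [-18.8   0.2] [179.9  -0.1 103.2] [-4.3  3.6  6.4] 0.033571874302856415
```

View pics/w23.png

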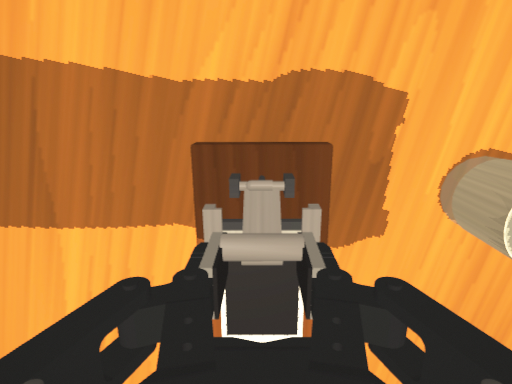

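View pics/s4c.png

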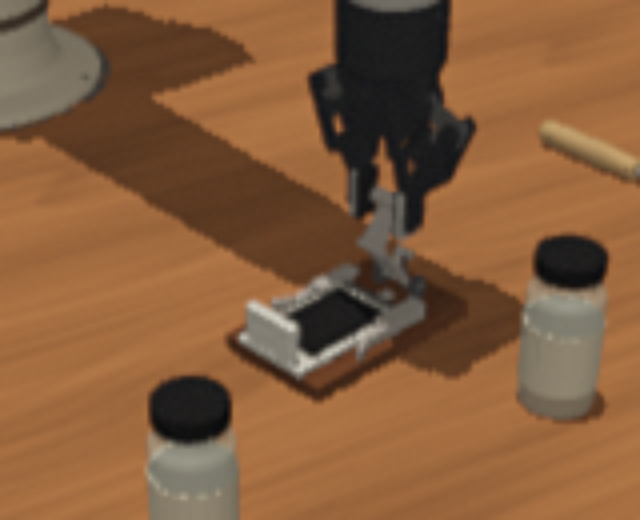

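servo_tool:
  motion:
    - [[-2.8,0,0.9,0,0,0],[-2.7,0,0.9,0,0,0],[-2.7,0,1.1,0,0,0],[0,0,0,0,0,0]]

```text
time: 28.05
ee_pos: [0.5481, 0.0921, 0.091]
tcp_rot: [179.9, -0.1, 103.2]
wrist_force: [-5.2, 0.8, 8.1]
opening: 0.0336
```

Run:
```python
from rel import *
o=bot.get_obs();print(o['time'],o['ee_pos']*1000,toH(o['ee_pos']),o['tcp_rot'],o['wrist_force'],o['opening'])
p=snap('wrist','w24.png')
a=cv2.imread('pics/w24.png');cv2.imwrite('pics/w24c.png',cv2.resize(a[130:345,150:370],None,fx=2.6,fy=2.6))
```

```text
28.05 [548.1  92.1  91. ] [-27.1   0.1] [179.9  -0.1 103.2] [-5.2  0.8  8.1] 0.03363651033572929
```

View pics/w24c.png

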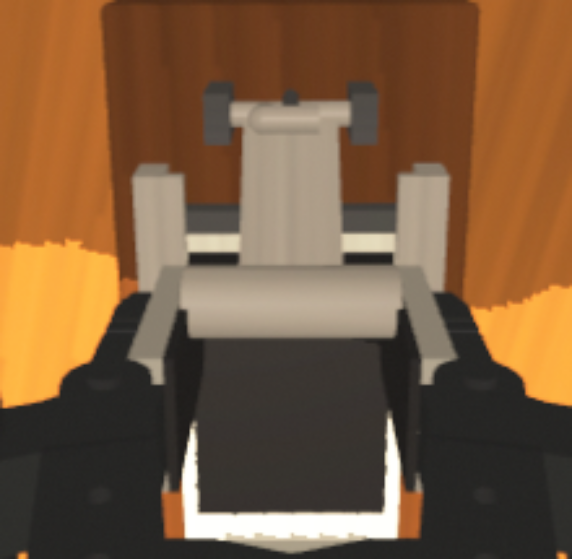

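servo_tool:
  motion:
    - [[-2.7,0,1.1,0,0,0],[-2.6,0,1.2,0,0,0],[-2.6,0,1.3,0,0,0],[-2.5,0,1.4,0,0,0],[0,0,0,0,0,0]]

```text
time: 28.6
ee_pos: [0.5505, 0.0813, 0.0859]
tcp_rot: [179.9, -0.0, 103.1]
wrist_force: [-2.9, -1.4, 7.8]
opening: 0.0332
```

Run:
```python
from rel import *
o=bot.get_obs();print(o['time'],o['ee_pos']*1000,toH(o['ee_pos']),o['tcp_rot'],o['wrist_force'],o['opening'])
p=snap('wrist','w25.png')
a=cv2.imread('pics/w25.png');cv2.imwrite('pics/w25c.png',cv2.resize(a[130:345,150:370],None,fx=2.6,fy=2.6))
```

```text
28.6 [550.5  81.3  85.9] [-38.1   0.3] [179.9  -0.  103.1] [-2.9 -1.4  7.8] 0.033227751194799836
```

View pics/w25c.png

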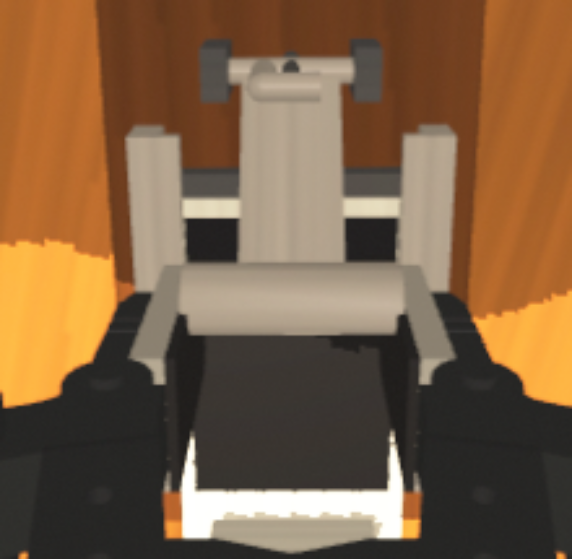

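servo_tool:
  motion:
    - [[-2.6,0,1.3,0,0,0],[-2.5,0,1.4,0,0,0],[-2.4,0,1.6,0,0,0],[-2.4,0,1.6,0,0,0],[0,0,0,0,0,0]]

```text
time: 29.15
ee_pos: [0.5528, 0.0715, 0.0796]
tcp_rot: [179.9, 0.0, 103.1]
wrist_force: [-2.8, -1.1, 5.3]
opening: 0.0324
```

Run:
```python
from rel import *
o=bot.get_obs();print(o['time'],o['ee_pos']*1000,toH(o['ee_pos']),o['tcp_rot'],o['wrist_force'],o['opening'])
p=snap('wrist','w26.png')
a=cv2.imread('pics/w26.png');cv2.imwrite('pics/w26c.png',cv2.resize(a[130:345,150:370],None,fx=2.6,fy=2.6))
```

```text
29.15 [552.8  71.5  79.6] [-48.2   0.2] [179.9   0.  103.1] [-2.8 -1.1  5.3] 0.03244921341831243
```

View pics/w26c.png

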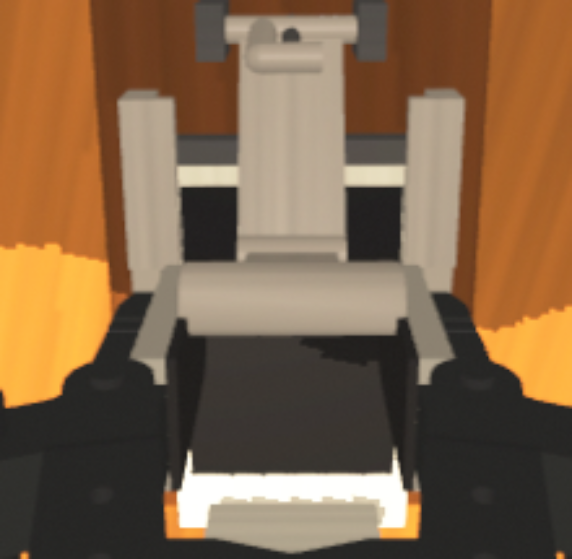

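servo_tool:
  motion:
    - [[-2.3,0,1.7,0,0,0],[-2.3,0,1.8,0,0,0],[-2.2,0,1.9,0,0,0],[-2.1,0,2.0,0,0,0],[0,0,0,0,0,0]]

```text
time: 29.7
ee_pos: [0.5549, 0.0627, 0.0718]
tcp_rot: [179.9, 0.0, 103.1]
wrist_force: [-1.5, -2.5, 5.3]
opening: 0.0326
```

Run:
```python
from rel import *
o=bot.get_obs();print(o['time'],o['ee_pos']*1000,toH(o['ee_pos']),o['tcp_rot'],o['wrist_force'],o['opening'])
p=snap('wrist','w27.png')
a=cv2.imread('pics/w27.png');cv2.imwrite('pics/w27c.png',cv2.resize(a[130:345,150:370],None,fx=2.6,fy=2.6))
```

```text
29.7 [554.9  62.7  71.8] [-57.3   0.2] [179.9   0.  103.1] [-1.5 -2.5  5.3] 0.03256171171873336
```

View pics/w27c.png

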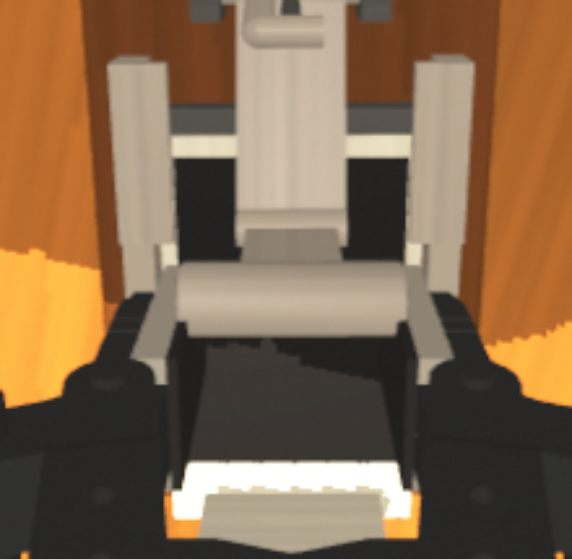

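servo_tool:
  motion:
    - [[-2,0,2.1,0,0,0],[-1.9,0,2.2,0,0,0],[-1.8,0,2.3,0,0,0],[0,0,0,0,0,0]]

```text
time: 30.15
ee_pos: [0.5562, 0.057, 0.0649]
tcp_rot: [180.0, 0.1, 103.1]
wrist_force: [-0.6, -5.2, 4.5]
opening: 0.0324
```

servo_tool:
  motion:
    - [[-1.7,0,2.3,0,0,0],[-0.8,0,1.2,0,0,0],[0,0,0,0,0,0]]

```text
time: 30.45
ee_pos: [0.5569, 0.0546, 0.0616]
tcp_rot: [179.9, 0.1, 103.1]
wrist_force: [0.3, -6.1, 4.2]
opening: 0.0323
```

Run:
```python
from rel import *
o=bot.get_obs();print(o['time'],o['ee_pos']*1000,toH(o['ee_pos']),o['tcp_rot'],o['wrist_force'],o['opening'])
p=snap('wrist','w28.png')
a=cv2.imread('pics/w28.png');cv2.imwrite('pics/w28c.png',cv2.resize(a[130:345,150:370],None,fx=2.6,fy=2.6))
```

```text
30.45 [556.9  54.6  61.6] [-65.6   0.2] [179.9   0.1 103.1] [ 0.3 -6.1  4.2] 0.03229110740061775
```

View pics/w28c.png

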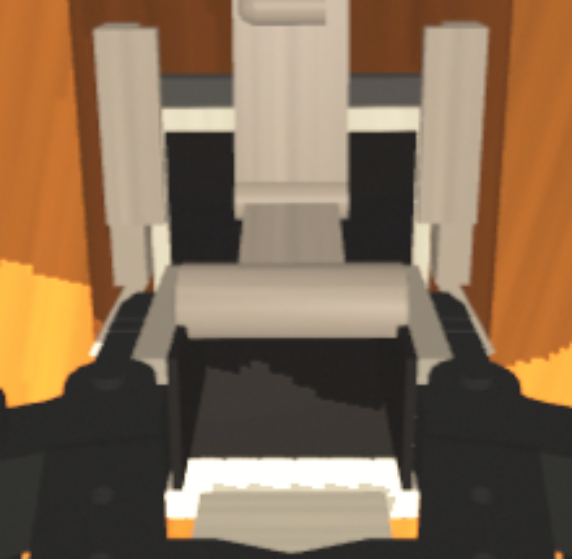

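servo_tool:
  motion:
    - [[-0.5,0,0.8,0,0,0],[0,0,0,0,0,0]]

```text
time: 30.7
ee_pos: [0.557, 0.0541, 0.0609]
tcp_rot: [179.9, 0.1, 103.1]
wrist_force: [-0.0, -6.1, 5.2]
opening: 0.032
```

servo_tool:
  motion:
    - [[0,0,0,0,0,0],[0,0,0,0,0,0],[0,0,0,0,0,0],[0,0,0,0,0,0]]
  gripper: 55

```text
time: 31.1
ee_pos: [0.5563, 0.0549, 0.0602]
tcp_rot: [-180.0, -0.0, 103.1]
wrist_force: [-0.2, -0.4, 0.3]
opening: 0.0551
```

servo_tool:
  motion:
    - [[0,0,-10,0,0,0],[0,0,-30,0,0,0],[0,0,-40,0,0,0],[0,0,-40,0,0,0],[0,0,-30,0,0,0]]

```text
time: 31.6
ee_pos: [0.5566, 0.0548, 0.2139]
tcp_rot: [179.8, 0.0, 103.1]
wrist_force: [0.5, -0.2, 0.5]
opening: 0.0553
```

servo_tool:
  motion:
    - [[-20,0,0,0,0,0],[0,0,0,0,0,0],[0,0,0,0,0,0]]

```text
time: 31.9
ee_pos: [0.5609, 0.0352, 0.2105]
tcp_rot: [-180.0, -0.0, 103.1]
wrist_force: [-0.1, 0.1, -0.7]
opening: 0.055
```

Run:
```python
from rel import *
o=bot.get_obs();print(o['time'],o['ee_pos']*1000,toH(o['ee_pos']),o['tcp_rot'],o['wrist_force'],o['opening'])
p=snap('wrist','w29.png');np.savez('w29.npz',**p)
a=cv2.imread('pics/w29.png');cv2.imwrite('pics/w29c.png',cv2.resize(a[70:230,195:345],None,fx=3.7,fy=3.7,interpolation=cv2.INTER_CUBIC))
p=snap('scene','s5.png')
a=cv2.imread('pics/s5.png');cv2.imwrite('pics/s5c.png',cv2.resize(a[120:250,200:360],None,fx=4.5,fy=4.5))
```

```text
31.9 [560.9  35.2 210.5] [-85.4   0.7] [-180.    -0.   103.1] [-0.1  0.1 -0.7] 0.05497233912941623
```

View pics/w29c.png

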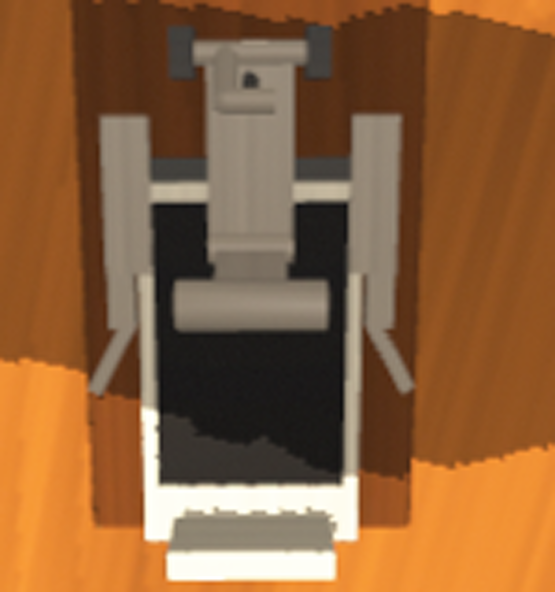

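View pics/s5c.png

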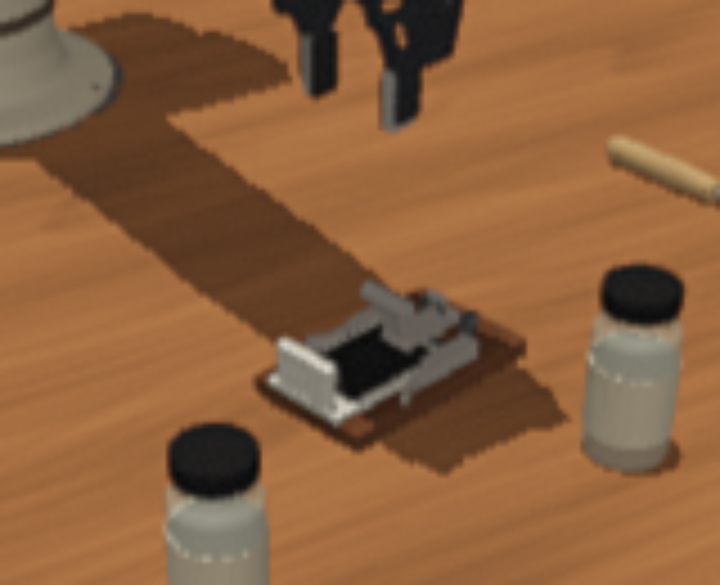

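Run:
```python
from rel import *
p=dict(np.load('w29.npz'));g=lambda x,y:(x/3.7+195-.4,y/3.7+70-.4)
for nm,u,z in [('bar z57',(251,305),.0575),('bar z50',(251,305),.05),('hinge bar',(250,52),.024),('plate front L',(150,183),.020),('plate front R',(350,182),.020),('plate rear L',(145,540),.020),('plate rear R',(357,540),.020),('bar L',(174,306),.057),('bar R',(329,304),.057)]: print(nm,toH(ray(p,*g(*u),z)))
L=toH(ray(p,*g(174,306),.057));R=toH(ray(p,*g(329,304),.057));print(np.linalg.norm(L-R))
```

```text
bar z57 [-58.4   0.1]
bar z50 [-59.5   0.1]
hinge bar [-0.1  0.1]
plate front L [-32.1  26.2]
plate front R [-32.1 -25.9]
plate rear L [-130.8   30.2]
plate rear R [-131.1  -29.9]
bar L [-58.6  18.3]
bar R [-58.3 -18.4]
36.61764801332724
```

Run:
```python
from h import *
print(bot.job_done())
```

```text
the job is handed in; nothing more can be done
None
```

The plate is in the holder, home against the stop, with the clip closed on it, and the job is handed in. No verdict was reported. The last clock reading was about 32 s of the 72 s allowed.

- **Clip up:** I pinched the clip bar and raised it. After release it stayed up by itself.
- **Plate:** I took the middle-sized of the three plates; its outline measured 100 x 60 mm. I slid it under the overhangs and pressed it on the stop at about 6 N, with the front edge near holder x = -31 mm, then released it.
- **Clip down:** I guided it down in small steps and let go only just above the plate.

**Last checks, after release:**
- The bar shows at holder x = -58.4 mm, which fits a clip angle of about 0.12 rad.
- The plate's front edge is near -31 to -32 mm, and the plate is square with the holder to within about 0.2°.
- The gripper is open and clear, with the wrist force near zero.
- In the scene picture the two jars stand as before and the scoop is only partly in view. The carton is outside the last enlarged crop and I did not re-measure any of them. The arm was never steered near them.

**One thing off plan:** the bar crept about 6 to 8 mm along the finger pads both while lifting and lowering. As a result, the clip was only at about 1.37 rad when I released it, and its own spring carried it fully up. I saw no snapping on the way down.

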